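# Put the measuring tools back in their foam trays

### The arm

A 6-joint arm with a two-finger parallel gripper is mounted at the origin on the work surface. World frame = base frame: x ahead of the robot, y to its left, z up, the work surface at z = 0. Lengths are in m, angles in degrees, forces in N, time in s.
With the tool pointing down it reaches from about 0.3 to 0.75 m from the base axis. Payload 8.5 kg.
Tool frame: the origin (TCP) lies on the centre line of the jaws, within the pads' length; the fingertips stand 17 mm ahead of it and the grasp point (between the pads) lies 2 mm behind it (env.tip_extent is the distance from the TCP to the fingertips, in m); z points along the fingers, y is the direction in which the jaws open and shut (so a half turn about z gives the same grasp; the last joint's range is limited). The gripper opens to 85 mm and grips with 20 to 120 N. Pads are 22 mm wide; open, the fingers measure 114 mm over their backs; the gripper's body (76 mm by 85 mm) begins 54 mm behind the grasp point. The pads swing forward as they close: fully open they stand 13 mm farther back than shut.
Start: joints at [52.523, 21.807, 74.336, -0, 83.858, -12.336], TCP at [0.234, 0.498, 0.248] pointing down, gripper open.
Joint ranges: [-178.18, 178.18], [-50.72, 133.34], [12.68, 142.11], [-81.47, 261.47], [9.98, 163.14], [-165.26, 165.26]. Speed limits (degrees/s): [136.94, 136.94, 180, 180, 180, 180].

### API

Orientations are given as a 3x3 rotation matrix whose columns are the frame's x, y, z axes.
In Python, from rig import telemetry, get_image, camera_params, close_job, env gives the robot as it stands.
- The arm moves only by the tool apply_moves, never from a script. Its argument "motion" is a list of rows, each an object of numbers: "tx", "ty", "tz": the shift along the tool's x, y, z in cm; "turn": the turn about the tool's z in degrees; "jaw": the gripper's target within -1 to 1 (fully open at 1, half-way at 0, shut at -1). In form: [{"tx": .., "ty": .., "tz": .., "turn": .., "jaw": ..}, ...]. A call has 1 to 5 rows; each row is the pose to reach, as a shift and turn from the pose measured when the call began, along the tool's axes at that moment; what a row does not reach only later rows make up. A row lasts 1/12 s, in which the tool goes at most 41.7 mm and 7.16 degrees, less where a joint would pass 70% of its speed; a pose out of reach is approached as far as the arm can. A call with a gripper value outside its range is refused whole. The fingers move at their own pace and stop on an object; "squeeze" is the grip in N (left out, the last holds). Time passes only in rows, so rows that repeat a pose let the fingers close. It gives the time, the measured TCP pose, the force and the opening at its end, in the units of the state.
- telemetry.observe(): the state, without advancing time (a new reading comes with each control period).
- get_image(name): name is "side" or "top"; returns (picture, depth): 480x640x3 uint8, red, green, blue; 480x640 float32, m along the optical axis (not along the pixel's ray), 0 where there is no reading.
- camera_params(name): a dict with "fx", "fy", "cx", "cy" (pixels), "D" ([k1, k2, p1, p2, k3] as OpenCV has them; the pictures are not rectified), "rvec" (rotation vector, rad) and "tvec" (3), from world to camera coordinates, as OpenCV has them. Camera axes: x right, y down, z forward; pixel columns grow to the right and rows downward; lengths in m; the calibration is good to about 2 mm. A picture is of the moment at which its call begins. camera_params takes no time and is no camera call.
- close_job(): hands the job in, once; it reports no verdict.
The state is a dict: "time_s": time; "q": joint angles; "qvel": joint speeds; "joint_efforts": joint torques, N m; "position": TCP position; "tool_rot": TCP orientation; "ft_force": force on the tool from outside, world axes, zero at the start; "wrist_torque": the same for the moment, N m; "grip_width": finger opening in m.
Only numpy, scipy, OpenCV 4.12 (cv2) and the standard library are available. Lean on these libraries where they do the work, as an engineer would, in place of code of your own. Each camera call takes 0.05 s, during which the arm holds its last target. There are 200 camera calls.

### The job

The measuring is done: put the V-block, the ring gauge, the dial indicator and the micrometer back, each into the foam tray whose cut-out has its shape, lying flat and fully down in the cut-out (dial up, V groove up). Set the tools down, do not drop them, and leave the bowl of stones standing where it is.

Things in the scene. Friction and masses are not known exactly. Their poses are not given: they have to be found in the camera images.
- vblock_mid (a point): V-block: satin steel block 60 (x) x 42 (y) x 36 mm (z), about 0.5 kg, with a V groove 26 mm wide along x in its top; stands on the bench, groove (z) up. The point is its centre, 18 mm above its underside. A half turn makes no difference. Grip it across y, 42 mm
- ring_mid (a point): setting ring gauge: bright steel ring lying flat, 54 mm outside diameter, 24 mm hole, 20 mm high; about 0.28 kg. The point is its centre, 10 mm above its underside; z is up. Its yaw does not matter
- indicator_mid (a point): dial indicator on its back, white dial (z) up: round case 56 mm across, 22 mm high, 0.16 kg; stem (8 mm thick) and plunger stick out along +x to 68 mm from the centre, 8 mm above the underside; a cap 7 mm long on the opposite side. The point is the middle of the case, 11 mm above its underside. Grip it across y, 56 mm
- indicator_tip (a point): the ball at the end of the dial indicator's plunger, 64.5 mm along the indicator's +x from the case's middle
- micrometer_grip (a point): outside micrometer lying flat, 0.22 kg: steel thimble 18 mm thick along x, from 10 mm on the -x side of the point to 44 mm on the +x side, then a thinner ratchet to 60 mm; a grey and black C-frame, 18 mm thick, reaches 68 mm to -x and 42 mm to -y. The point is on the thimble's axis near the centre of mass, 9 mm above the underside; z up. Grip it there across y, 18 mm
- vblock_tray_seat (a point): the V-block's tray: black foam tray 170 (x) x 100 (y) x 20 mm, fixed; yellow-floored cut-out, 6 mm deep, 6 mm play all round: a 72 (x) x 54 mm rectangle. Point: on the cut-out's floor, 14 mm above the bench, in its middle, where the V-block's centre belongs; axes as the tray's, z up; the V-block's x goes along this x, either way round
- ring_tray_seat (a point): the ring gauge's tray: black foam tray 170 (x) x 100 (y) x 20 mm, fixed; yellow-floored cut-out, 6 mm deep, 6 mm play all round: a 66 mm circle. Point: on the cut-out's floor, 14 mm above the bench, in its middle, where the ring's centre belongs; axes as the tray's, z up
- indicator_tray_seat (a point): the indicator's tray: black foam tray 170 (x) x 100 (y) x 20 mm, fixed; yellow-floored cut-out, 6 mm deep, 6 mm play all round: a 68 mm circle with a 22 mm wide slot for the stem along +x (short nick for the cap at -x). Point: on the cut-out's floor, 14 mm above the bench, in the circle's middle, 15 mm from the tray's middle to -x; z up; the indicator lies dial up, its +x along this +x
- micrometer_tray_seat (a point): the micrometer's tray: black foam tray 170 (x) x 100 (y) x 20 mm, fixed; yellow-floored cut-out, 6 mm deep, 6 mm play all round: a 30 mm strip along x with a round bay, 68 mm wide, for the frame at its -x end on the -y side. Point: on the cut-out's floor, 14 mm above the bench, where the micrometer's point belongs, 4 mm to +x and 16.5 mm to +y of the tray's middle; z up; its +x goes along this +x
- bowl: green bowl of polished stones, 96 mm across, 40 mm high, standing loose on the bench among the tools; the point is the centre of its underside
There are look-alikes about, which are no part of the job. What is shaped like the part that bears micrometer_tray_seat but green or pink is not meant.

How it is judged:
By the outcome, as a careful person would: the job done as asked, in the order asked, and still so for the second after the job is handed in, with the robot touching nothing.
It also fails if it takes over 112 s, if anything falls off the work surface, if the arm or the gripper's body presses on something with over 40 N, if the wrist force passes 120 N, or if a joint passes its speed limit or range.

## Working session

There is one attempt and no reset: what is moved stays moved. The work goes in short steps, Python scripts to look and compute and a tool call to move; the robot and the scene stay as the last step left them, time stands still between calls to the robot, and variables do not carry over. Pictures are saved under pics/ and viewed, about 12 in all and at most 16, crops included, and the job is handed in when it is done.

Besides the shell and the picture viewer there is one more tool, called after ">>>" as name(argument=value, ...), one argument or row to a line, values as JSON. apply_moves: Moves the arm, as the interface text tells. Its arguments: {"type":"object","properties":{"motion":{"type":"array"},"squeeze":{"type":"number"}},"required":["motion"]}

```bash
mkdir -p pics; ls
python3 - <<'E'
from rig import *
import cv2,numpy as np
for n in("top","side"):
    im,d=get_image(n); cv2.imwrite(f"pics/{n}0.png",im[:,:,::-1]); np.savez(f"{n}0.npz",im=im,d=d)
    p=camera_params(n);R=cv2.Rodrigues(np.array(p["rvec"],float))[0];print(n,p,-R.T@np.array(p["tvec"]).ravel())
print(telemetry.observe())
E
```

```text
pics
top {'fx': 619.4875814278919, 'fy': 619.4875814278919, 'cx': 309.07237810694255, 'cy': 234.89253415190456, 'D': array([0.01970874, 0.        , 0.        , 0.        , 0.        ]), 'rvec': array([ 2.16077328, -2.04619039,  0.21460035]), 'tvec': array([-0.12145012,  0.41230751,  1.57873201])} [ 0.07522217 -0.12462927  1.62970904]
side {'fx': 532.2593282779719, 'fy': 532.2593282779719, 'cx': 320.99109204920944, 'cy': 243.0838519219663, 'D': array([-0.09448863,  0.        ,  0.        ,  0.        ,  0.        ]), 'rvec': array([ 2.22098895, -0.11748562,  0.04097965]), 'tvec': array([-0.44520936,  0.00765712,  1.53235006])} [ 0.33393447 -1.25180282  0.93158155]
{'time_s': 0.1, 'q': array([ 5.25245961e+01,  2.18377081e+01,  7.43799870e+01,  6.86507562e-04,
        8.38582666e+01, -1.23352913e+01]), 'qvel': array([-0.0930953 , -0.18344651, -0.01680241, -0.02022084, -0.08312196,
        0.0325111 ]), 'joint_efforts': array([ 4.47029073e-03, -4.49222660e+01, -2.31656313e+01, -1.06760317e-04,
        3.67593297e-03, -3.94540336e-05]), 'position': array([0.23350153, 0.49770338, 0.24777058]), 'tool_rot': array([[-9.05270928e-01,  4.24833946e-01, -8.16088483e-04],
       [ 4.24834627e-01,  9.05270373e-01, -1.04491281e-03],
       [ 2.94866293e-04, -1.29263184e-03, -9.99999121e-01]]), 'ft_force': array([1.79031406, 1.38386191, 0.02917518]), 'wrist_torque': array([-0.02599397,  0.00839071,  0.0307207 ]), 'grip_width': 0.08551778679656301}
```

View pics/top0.png

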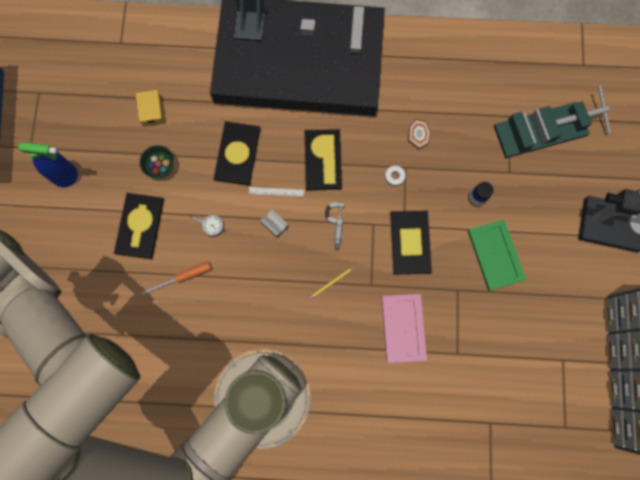

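View pics/side0.png

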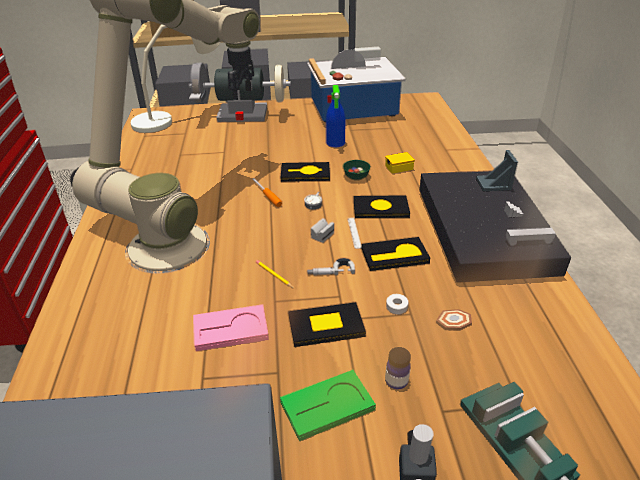

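Candidates (top view px):
- **V-block:** (274,223).
- **Ring gauge:** (395,175). The look-alike is the hexagonal coaster at (419,133).
- **Indicator:** (212,226).
- **Micrometer:** (337,225). The look-alike is the dark micrometer stand at the far right.
- **Black trays:** indicator (139,226), ring (237,152), micrometer (323,159), V-block (410,242). The green tray (497,255) and pink tray (405,328) are not meant.
- **Bowl:** (157,163).

Next I measure with masks and check in a close crop.

```bash
cat > h.py <<'E'
import cv2,numpy as np
from rig import camera_params
def cam(n):
    p=camera_params(n);K=np.array([[p["fx"],0,p["cx"]],[0,p["fy"],p["cy"]],[0,0,1]]);return K,np.array(p["D"],float),np.array(p["rvec"],float),np.array(p["tvec"],float).reshape(3,1)
def ray(n,uv,z):
    K,D,r,t=cam(n);R=cv2.Rodrigues(r)[0];c=(-R.T@t).ravel()
    q=cv2.undistortPoints(np.array(uv,float).reshape(-1,1,2),K,D).reshape(-1,2)
    d=np.c_[q,np.ones(len(q))]@R
    return (c+d*((z-c[2])/d[:,2])[:,None])[:,:2]
def proj(n,P):
    K,D,r,t=cam(n);return cv2.projectPoints(np.array(P,float).reshape(-1,1,3),r,t,K,D)[0].reshape(-1,2)
def rect(P,s,img,n,z,S=.0005,box=None):
    "orthorectified view at plane z: box=(x0,x1,y0,y1), rows go down -x, cols go -y"
    x0,x1,y0,y1=box;X,Y=np.meshgrid(np.arange(x1,x0,-S),np.arange(y1,y0,-S),indexing='ij')
    uv=proj(n,np.c_[X.ravel(),Y.ravel(),np.full(X.size,z)]).reshape(X.shape+(2,)).astype(np.float32)
    return cv2.remap(img,uv,None,cv2.INTER_CUBIC)
E
python3 - <<'E'
from h import *
out={}
for n in("top","side"):
    im=np.load(f"{n}0.npz")["im"];h=cv2.cvtColor(im,cv2.COLOR_RGB2HSV)
    m=((h[...,0]>23)&(h[...,0]<33)&(h[...,1]>190)&(h[...,2]>130)).astype(np.uint8)
    k,l,st,c=cv2.connectedComponentsWithStats(m)
    for i in range(1,k):
        if st[i,4]>150:
            ct=max(cv2.findContours((l==i).astype(np.uint8),0,1)[0],key=cv2.contourArea)
            print(n,"yellow",c[i].round(1),st[i,4],ray(n,[c[i]],.014).round(4),"tray",)
    # black trays
    m=(h[...,2]<60).astype(np.uint8)|0
    m=cv2.morphologyEx(m,cv2.MORPH_OPEN,np.ones((3,3)))
    k,l,st,c=cv2.connectedComponentsWithStats(m)
    for i in range(1,k):
        if 800<st[i,4]<6000:
            ct=max(cv2.findContours((l==i).astype(np.uint8),0,1)[0],key=cv2.contourArea)
            P=ray(n,ct.reshape(-1,2),.02)
            print(n,"black",c[i].round(1),st[i,4],[np.round(v,4) for v in cv2.minAreaRect((P*1000).astype(np.float32))])
a=np.load("top0.npz")["im"][:,:,::-1]
cv2.imwrite("pics/c1.png",cv2.resize(a[120:270,180:440],None,fx=3,fy=3,interpolation=cv2.INTER_CUBIC))
E
```

```text
top black [237.  153.7] 1536 [array([641.9877, 110.9736]), array([ 98.6926, 168.0933]), np.float64(84.0625)]
top black [320.  162.9] 1053 [array([ 636.6547, -123.6531]), array([168.2902,  92.9489]), np.float64(4.5092)]
top black [609.  216.6] 1651 [array([ 511.6865, -891.8502]), array([155.7731, 163.1099]), np.float64(86.7632)]
top black [139.2 227.3] 1472 [array([425.0534, 355.7217]), array([100.6186, 164.9563]), np.float64(85.2448)]
top black [410.1 242.6] 1520 [array([ 419.1222, -367.2163]), array([165.206,  95.389]), np.float64(4.4669)]
side yellow [399.4 157.4] 189 [[0.7728 0.4152]] tray
side yellow [380.6 204.6] 152 [[0.6471 0.1187]] tray
side yellow [399.4 252.6] 383 [[ 0.6534 -0.1254]] tray
side yellow [325.6 321.3] 439 [[ 0.4224 -0.3637]] tray
side black [239.6  79.3] 1413 [array([ 167.1197, 1373.4642]), array([223.2643, 735.4153]), np.float64(3.6411)]
side black [439.7 227.8] 914 [array([796.2774,  15.1365]), array([491.7706,  36.93  ]), np.float64(88.9728)]
side black [381.5 206.5] 941 [array([644.3956, 100.769 ]), array([117.7727, 167.9047]), np.float64(83.3747)]
side black [392.8 253.4] 1131 [array([ 638.6807, -133.0505]), array([173.1514, 118.4643]), np.float64(4.4305)]
side black [327.4 325. ] 1829 [array([ 422.1508, -376.1876]), array([168.311 , 114.5884]), np.float64(4.4555)]
```

View pics/c1.png

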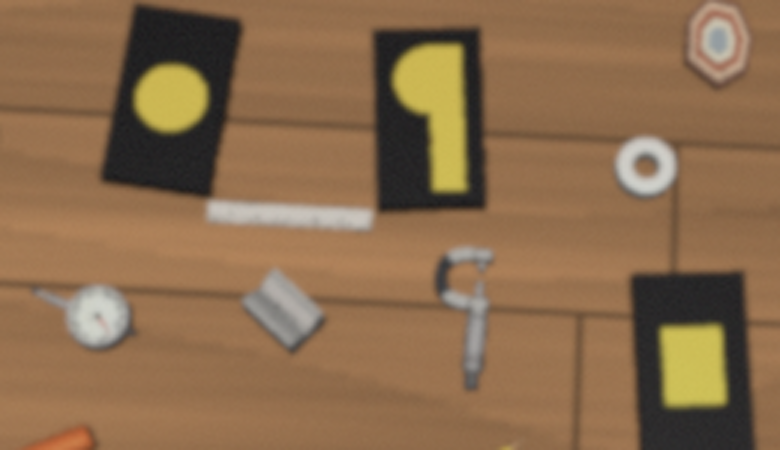

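Run:
```python
from h import *
from rig import env
print("tip",env.tip_extent)
im=np.load("top0.npz")["im"];S=.0005
def get(c,half,z):
    b=(c[0]-half,c[0]+half,c[1]-half,c[1]+half)
    return rect(0,0,im,"top",z,S,b),(b[1],b[3])
def w(p,o): p=np.asarray(p,float).reshape(-1,2); return np.c_[o[0]-p[:,1]*S,o[1]-p[:,0]*S]
def big(m):
    k,l,st,c=cv2.connectedComponentsWithStats(m.astype(np.uint8)); i=1+st[1:,4].argmax(); return (l==i).astype(np.uint8)
tiles=[]
for nm,c in dict(vt=(.419,-.367),rt=(.642,.111),it=(.425,.356),mt=(.637,-.124)).items():
    I,o=get(c,.1,.017);h=cv2.cvtColor(I,cv2.COLOR_RGB2HSV)
    y=big((h[...,1]>110)&(h[...,2]>120)&(h[...,0]>22)&(h[...,0]<35))
    ct=max(cv2.findContours(y,0,1)[0],key=cv2.contourArea)
    P=w(ct.reshape(-1,2),o);M=cv2.moments(ct);cen=w([M["m10"]/M["m00"],M["m01"]/M["m00"]],o)[0]
    print(nm,"yellow cen",cen.round(4),"minrect",[np.round(v,1) for v in cv2.minAreaRect((P*1000).astype(np.float32))])
    I2,o2=get(c,.12,.02);k=big(cv2.cvtColor(I2,cv2.COLOR_RGB2HSV)[...,2]<85)
    ct=max(cv2.findContours(k,0,1)[0],key=cv2.contourArea);Q=w(ct.reshape(-1,2),o2)
    print("   outer",[np.round(v,1) for v in cv2.minAreaRect((Q*1000).astype(np.float32))])
    tiles.append(I)
obj=dict(v=((274,223),.036,.06),r=((395,175),.02,.05),i=((209,224),.022,.075),m=((337,225),.012,.09))
for nm,(px,z,hf) in obj.items():
    c=ray("top",[px],z)[0];I,o=get(c,hf,z);lab=cv2.cvtColor(I,cv2.COLOR_RGB2HSV)
    m=big(cv2.morphologyEx((((lab[...,1]<75)|(lab[...,2]<60))).astype(np.uint8),cv2.MORPH_OPEN,np.ones((5,5))))
    ct=max(cv2.findContours(m,0,1)[0],key=cv2.contourArea);P=w(ct.reshape(-1,2),o)
    M=cv2.moments(ct);cen=w([M["m10"]/M["m00"],M["m01"]/M["m00"]],o)[0]
    print(nm,"cen",cen.round(4),"minrect",[np.round(v,1) for v in cv2.minAreaRect((P*1000).astype(np.float32))],"circ",cv2.minEnclosingCircle((P*1000).astype(np.float32)))
    J=I.copy();cv2.drawContours(J,[ct],-1,(255,0,0),1);J=cv2.resize(J,(400,300) if 0 else (300,300))
    for g in range(0,300,50): cv2.putText(J,"",(0,g),0,.3,(0,0,0))
    cv2.putText(J,f"{nm} x1={o[0]:.3f} y1={o[1]:.3f} {2*hf/300*1000:.2f}mm/px",(3,10),0,.38,(0,0,255));tiles.append(J)
cv2.imwrite("pics/c2.png",np.vstack([np.hstack(tiles[4:6]),np.hstack(tiles[6:8])])[:,:,::-1])
```

```text
tip 0.017
vt yellow cen [ 0.421  -0.3686] minrect [array([ 421. , -368.6]), array([73.5, 56.4]), np.float64(4.5)]
   outer [array([ 419.8, -367.5]), array([171.8, 101.2]), np.float64(4.5)]
rt yellow cen [0.6454 0.1129] minrect [array([645. , 112.8]), array([66.5, 65. ]), np.float64(90.0)]
   outer [array([642.2, 110.6]), array([104. , 172.7]), np.float64(84.0)]
it yellow cen [0.4333 0.3583] minrect [array([427.4, 353.6]), array([114.2,  67.7]), np.float64(15.1)]
   outer [array([425. , 355.6]), array([106.1, 169.4]), np.float64(84.9)]
mt yellow cen [ 0.6497 -0.1309] minrect [array([ 638.9, -124. ]), array([142.1,  65. ]), np.float64(4.8)]
   outer [array([ 636.7, -123.4]), array([173.3,  99.3]), np.float64(4.7)]
v cen [ 0.4475 -0.0046] minrect [array([448.1,  -4.4]), array([68.2, 48.1]), np.float64(50.2)] circ ((447.8064880371094, -4.049941062927246), 38.03171920776367)
r cen [ 0.6018 -0.3218] minrect [array([ 601.3, -321.6]), array([58. , 59.5]), np.float64(90.0)] circ ((601.66455078125, -321.96319580078125), 30.55289649963379)
i cen [0.4371 0.1642] minrect [array([434.2, 173.6]), array([60.1, 87.1]), np.float64(7.1)] circ ((439.83001708984375, 174.34962463378906), 49.16373062133789)
m cen [ 0.465  -0.1677] minrect [array([ 456. , -161.8]), array([ 49.1, 129.9]), np.float64(88.7)] circ ((455.9321594238281, -169.33004760742188), 65.38036346435547)
```

View pics/c2.png

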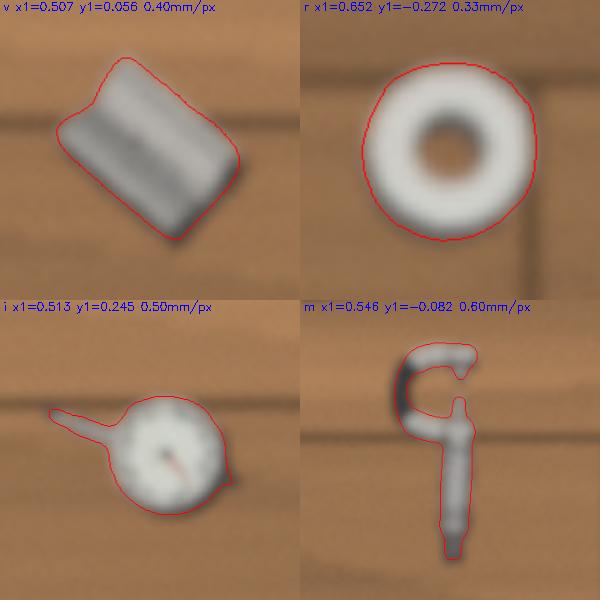

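The close crops confirm the four tools: V-block groove runs upper-left to lower-right, ring is plain, indicator stem points upper-left, micrometer frame is up and left. I cross-check centres with both views' depth.

```bash
cat >> h.py <<'E'
def cloud(n,d):
    K,D,r,t=cam(n);R=cv2.Rodrigues(r)[0];v,u=np.nonzero(d>0)
    q=cv2.undistortPoints(np.c_[u,v].astype(float).reshape(-1,1,2),K,D).reshape(-1,2)
    z=d[v,u];C=np.c_[q*z[:,None],z]
    return (C-t.ravel())@R,np.c_[u,v]
E
python3 - <<'E'
from h import *
obj=dict(v=(.4517,-.0035,.05,.022,.05),r=(.605,-.323,.045,.012,.03),i=(.437,.164,.04,.015,.03),m=(.455,-.165,.08,.008,.03),bowl=(.62,.3,.09,.012,.06),
 vt=(.42,-.367,.04,.005,.0168),rt=(.644,.112,.04,.005,.0168))
for n in("top","side"):
    z=np.load(f"{n}0.npz");P,uv=cloud(n,z["d"])
    f=P[(abs(P[:,0]-.5)<.1)&(abs(P[:,1]+.05)<.04)];print(n,"bench z",np.median(f[:,2]).round(4),f[:,2].std().round(4))
    for k,(x,y,r,z0,z1) in obj.items():
        s=P[(np.hypot(P[:,0]-x,P[:,1]-y)<r)&(P[:,2]>z0)&(P[:,2]<z1)]
        if len(s)<5: print(k,len(s));continue
        print(k,len(s),"z",np.percentile(s[:,2],[5,50,95]).round(4),"mean",s.mean(0)[:2].round(4),[np.round(v,1) for v in cv2.minAreaRect((s[:,:2]*1000).astype(np.float32))])
E
```

```text
top bench z -0.0 0.0093
v 335 z [0.024  0.032  0.0394] mean [ 0.4499 -0.0048] [array([451.4,  -3.7]), array([63. , 42.5]), np.float64(48.7)]
r 239 z [0.0136 0.0191 0.0255] mean [ 0.6026 -0.3229] [array([ 603.8, -323. ]), array([52.1, 52.7]), np.float64(72.9)]
i 301 z [0.016  0.0205 0.0265] mean [0.4373 0.1605] [array([437., 160.]), array([57.1, 53.4]), np.float64(30.8)]
m 369 z [0.0086 0.0149 0.0215] mean [ 0.4632 -0.1676] [array([ 463.4, -167.8]), array([139.9, 124. ]), np.float64(48.3)]
bowl 689 z [0.0133 0.0236 0.0416] mean [0.6072 0.3302] [array([600.6, 324.5]), array([94.3, 94.2]), np.float64(60.3)]
vt 432 z [0.0076 0.013  0.0164] mean [ 0.4209 -0.3687] [array([ 420.4, -368.3]), array([72.7, 77.6]), np.float64(75.4)]
rt 402 z [0.0072 0.0129 0.0165] mean [0.6471 0.1124] [array([644.2, 111.9]), array([74.6, 75.7]), np.float64(43.9)]
side bench z 0.0001 0.0097
v 247 z [0.0228 0.031  0.0372] mean [ 0.4483 -0.0056] [array([449.6,  -2.2]), array([68. , 46.7]), np.float64(48.9)]
r 277 z [0.0136 0.02   0.0236] mean [ 0.6026 -0.3231] [array([ 603.1, -320.7]), array([55. , 51.9]), np.float64(78.0)]
i 150 z [0.0161 0.0204 0.024 ] mean [0.437  0.1592] [array([436.4, 159.7]), array([50.1, 60.9]), np.float64(12.7)]
m 312 z [0.009  0.0144 0.019 ] mean [ 0.4641 -0.1676] [array([ 456.5, -158. ]), array([ 58.4, 125.4]), np.float64(86.3)]
bowl 419 z [0.0151 0.0268 0.0399] mean [0.5999 0.3292] [array([599.7, 325.8]), array([101.8,  94.1]), np.float64(64.5)]
vt 367 z [0.0114 0.0146 0.0164] mean [ 0.422  -0.3624] [array([ 423.2, -360. ]), array([69.9, 54.8]), np.float64(3.5)]
rt 176 z [0.01   0.0134 0.0161] mean [0.6459 0.1198] [array([642.7, 113.7]), array([76.9, 63.3]), np.float64(57.9)]
```

```bash
cat >> h.py <<'E'
def plan(*wps,calls=None):
    "waypoints (x,y,z,psi) from the present pose; prints cm/deg per call (<=18 cm, <=34 deg)"
    from rig import telemetry
    s=telemetry.observe();R=np.array(s["tool_rot"]);p=np.array(s["position"]);ps=np.degrees(np.arctan2(R[1,1],R[0,1]))
    print("t",round(s["time_s"],2),"at",p.round(4),"psi",round(ps,2),"w",round(s["grip_width"],4),"F",np.round(s["ft_force"],1),"q",np.round(s["q"],0),"tilt",R[:2,2].round(4))
    for w in wps:
        d=(w[3]-ps+180)%360-180
        if abs(d)>179: d=abs(d)
        D=np.array(w[:3])-p;k=int(max(np.ceil(np.linalg.norm(D)/.18),np.ceil(abs(d)/34),1))
        for i in range(k):
            a=np.radians(ps);X=np.array([-np.sin(a),np.cos(a)]);Y=np.array([np.cos(a),np.sin(a)])
            print(dict(tx=round(100*D[:2]@X/k,2),ty=round(100*D[:2]@Y/k,2),tz=round(-100*D[2]/k,2),turn=round(-d/k,1)))
            ps+=d/k
        p=np.array(w[:3])
E
python3 -c "
from h import *
plan((.451,-.004,.12,-40.8))"
```

```text
t 0.1 at [0.2335 0.4977 0.2478] psi 64.86 w 0.0855 F [1.8 1.4 0. ] q [ 53.  22.  74.   0.  84. -12.] tilt [-0.0008 -0.001 ]
{'tx': np.float64(-10.25), 'ty': np.float64(-9.04), 'tz': np.float64(3.19), 'turn': np.float64(26.4)}
{'tx': np.float64(-13.2), 'ty': np.float64(-3.54), 'tz': np.float64(3.19), 'turn': np.float64(26.4)}
{'tx': np.float64(-13.4), 'ty': np.float64(2.7), 'tz': np.float64(3.19), 'turn': np.float64(26.4)}
{'tx': np.float64(-10.8), 'ty': np.float64(8.38), 'tz': np.float64(3.19), 'turn': np.float64(26.4)}
```

>>> apply_moves(
  motion=[
    {"tx": -10.25,"ty": -9.04,"tz": 3.2,"turn": 26.4,"jaw": 1},
    {"tx": -10.25,"ty": -9.04,"tz": 3.2,"turn": 26.4,"jaw": 1},
    {"tx": -10.25,"ty": -9.04,"tz": 3.2,"turn": 26.4,"jaw": 1},
    {"tx": -10.25,"ty": -9.04,"tz": 3.2,"turn": 26.4,"jaw": 1},
    {"tx": -10.25,"ty": -9.04,"tz": 3.2,"turn": 26.4,"jaw": 1},
  ],
)

```text
time_s: 0.52
position: [0.2885, 0.3696, 0.215]
tool_rot: [[-0.616, 0.788, -0.003], [0.788, 0.616, -0.003], [-0.001, -0.004, -1.0]]
ft_force: [-0.8, 0.2, -0.3]
grip_width: 0.0858
```

>>> apply_moves(
  motion=[
    {"tx": -13.2,"ty": -3.54,"tz": 3.2,"turn": 26.4,"jaw": 1},
    {"tx": -13.2,"ty": -3.54,"tz": 3.2,"turn": 26.4,"jaw": 1},
    {"tx": -13.2,"ty": -3.54,"tz": 3.2,"turn": 26.4,"jaw": 1},
    {"tx": -13.2,"ty": -3.54,"tz": 3.2,"turn": 26.4,"jaw": 1},
    {"tx": -13.2,"ty": -3.54,"tz": 3.2,"turn": 26.4,"jaw": 1},
  ],
)

```text
time_s: 0.93
position: [0.3428, 0.2418, 0.1826]
tool_rot: [[-0.196, 0.981, -0.004], [0.981, 0.196, -0.004], [-0.003, -0.005, -1.0]]
ft_force: [0.3, 0.2, -0.4]
grip_width: 0.0854
```

>>> apply_moves(
  motion=[
    {"tx": -13.4,"ty": 2.7,"tz": 3.2,"turn": 26.4,"jaw": 1},
    {"tx": -13.4,"ty": 2.7,"tz": 3.2,"turn": 26.4,"jaw": 1},
    {"tx": -13.4,"ty": 2.7,"tz": 3.2,"turn": 26.4,"jaw": 1},
    {"tx": -13.4,"ty": 2.7,"tz": 3.2,"turn": 26.4,"jaw": 1},
    {"tx": -13.4,"ty": 2.7,"tz": 3.2,"turn": 26.4,"jaw": 1},
  ],
)

```text
time_s: 1.35
position: [0.3968, 0.114, 0.1504]
tool_rot: [[0.265, 0.964, -0.004], [0.964, -0.265, -0.004], [-0.005, -0.003, -1.0]]
ft_force: [-0.0, 0.0, 1.4]
grip_width: 0.0854
```

```bash
python3 -c "
from h import *
plan((.451,-.004,.12,-40.8))"
```

```text
t 1.35 at [0.3968 0.114  0.1504] psi -15.37 w 0.0854 F [-0.   0.   1.4] q [ -0.  15. 104.  -0.  62.  15.] tilt [-0.0042 -0.0041]
{'tx': np.float64(-9.94), 'ty': np.float64(8.35), 'tz': np.float64(3.04), 'turn': np.float64(25.4)}
```

>>> apply_moves(
  motion=[
    {"tx": -9.94,"ty": 8.35,"tz": 3.0,"turn": 25.4,"jaw": 1},
    {"tx": -9.94,"ty": 8.35,"tz": 3.0,"turn": 25.4,"jaw": 1},
    {"tx": -9.94,"ty": 8.35,"tz": 3.0,"turn": 25.4,"jaw": 1},
    {"tx": -9.94,"ty": 8.35,"tz": 3.0,"turn": 25.4,"jaw": 1},
    {"tx": -9.94,"ty": 8.35,"tz": 3.0,"turn": 25.4,"jaw": 1},
  ],
)

```text
time_s: 1.77
position: [0.4522, -0.0048, 0.1202]
tool_rot: [[0.654, 0.757, -0.004], [0.757, -0.654, -0.004], [-0.006, -0.001, -1.0]]
ft_force: [-1.0, 0.3, -1.1]
grip_width: 0.0854
```

Run:
```python
from h import *
from rig import *
plan((.451,-.004,.024,-40.8))
im,d=get_image("side");a=im[150:350,220:440,::-1]
cv2.imwrite("pics/s1.png",cv2.resize(a,None,fx=3,fy=3,interpolation=cv2.INTER_CUBIC))
```

```text
t 1.77 at [ 0.4522 -0.0048  0.1202] psi -40.83 w 0.0854 F [-1.   0.3 -1.1] q [-16.  21. 100.  -0.  59.  25.] tilt [-0.0042 -0.0039]
{'tx': np.float64(-0.02), 'ty': np.float64(-0.14), 'tz': np.float64(9.62), 'turn': np.float64(-0.0)}
```

View pics/s1.png

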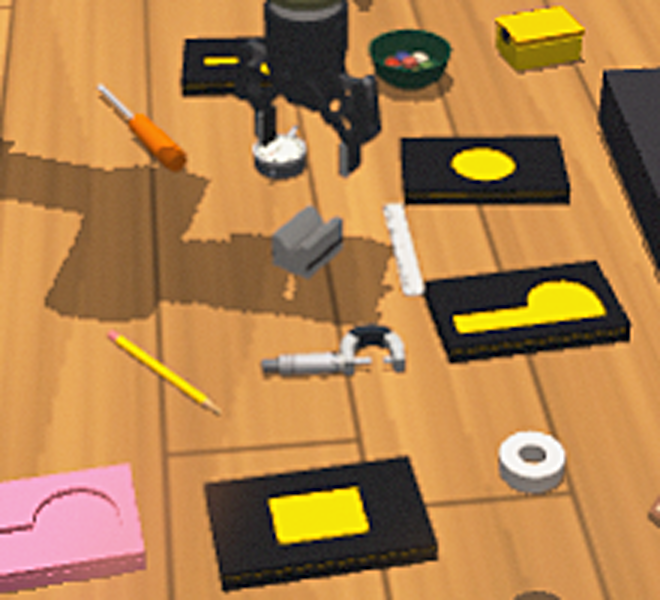

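The open gripper is above the V-block (block at about (307,243) in the crop), jaws spread across its short side. Descending and gripping.

>>> apply_moves(
  motion=[
    {"tx": 0,"ty": -0.14,"tz": 3,"turn": 0,"jaw": 1},
    {"tx": 0,"ty": -0.14,"tz": 6,"turn": 0,"jaw": 1},
    {"tx": 0,"ty": -0.14,"tz": 8,"turn": 0,"jaw": 1},
    {"tx": 0,"ty": -0.14,"tz": 9.3,"turn": 0,"jaw": 1},
    {"tx": 0,"ty": -0.14,"tz": 9.6,"turn": 0,"jaw": 1},
  ],
)

```text
time_s: 2.23
position: [0.4487, -0.0004, 0.0233]
tool_rot: [[0.645, 0.764, -0.008], [0.764, -0.645, -0.002], [-0.007, -0.004, -1.0]]
ft_force: [-0.1, -0.0, 0.8]
grip_width: 0.0855
```

>>> apply_moves(
  motion=[
    {"tx": 0,"ty": 0,"tz": 0,"turn": 0,"jaw": -0.3},
    {"tx": 0,"ty": 0,"tz": 0,"turn": 0,"jaw": -0.3},
    {"tx": 0,"ty": 0,"tz": 0,"turn": 0,"jaw": -0.3},
    {"tx": 0,"ty": 0,"tz": 0,"turn": 0,"jaw": -0.3},
    {"tx": 0,"ty": 0,"tz": 0,"turn": 0,"jaw": -0.3},
  ],
  squeeze=60,
)

```text
time_s: 2.65
position: [0.4502, -0.0005, 0.0249]
tool_rot: [[0.645, 0.765, -0.003], [0.765, -0.645, -0.003], [-0.004, 0.0, -1.0]]
ft_force: [2.1, 2.0, 9.0]
grip_width: 0.041
```

>>> apply_moves(
  motion=[
    {"tx": 0,"ty": 0,"tz": 0,"turn": 0,"jaw": -0.5},
    {"tx": 0,"ty": 0,"tz": 0,"turn": 0,"jaw": -0.5},
    {"tx": 0,"ty": 0,"tz": 0,"turn": 0,"jaw": -0.5},
    {"tx": 0,"ty": 0,"tz": 0,"turn": 0,"jaw": -0.5},
    {"tx": 0,"ty": 0,"tz": 0,"turn": 0,"jaw": -0.5},
  ],
)

```text
time_s: 3.07
position: [0.4499, -0.0005, 0.0249]
tool_rot: [[0.645, 0.765, -0.004], [0.765, -0.645, -0.003], [-0.005, -0.001, -1.0]]
ft_force: [-2.6, 2.0, 1.2]
grip_width: 0.041
```

>>> apply_moves(
  motion=[
    {"tx": 0,"ty": 0,"tz": -1,"turn": 0,"jaw": -0.5},
    {"tx": 0,"ty": 0,"tz": -3,"turn": 0,"jaw": -0.5},
    {"tx": 0,"ty": 0,"tz": -6,"turn": 0,"jaw": -0.5},
    {"tx": 0,"ty": 0,"tz": -9,"turn": 0,"jaw": -0.5},
    {"tx": 0,"ty": 0,"tz": -10,"turn": 0,"jaw": -0.5},
  ],
)

```text
time_s: 3.48
position: [0.4512, -0.0004, 0.1281]
tool_rot: [[0.644, 0.765, 0.001], [0.765, -0.644, -0.004], [-0.003, 0.004, -1.0]]
ft_force: [1.7, -0.4, -5.5]
grip_width: 0.0409
```

Run:
```python
from h import *
from rig import *
plan((.421,-.3687,.124,-85.5))
im,d=get_image("side");a=im[130:330,220:440,::-1]
cv2.imwrite("pics/s2.png",cv2.resize(a,None,fx=3,fy=3,interpolation=cv2.INTER_CUBIC))
```

```text
t 3.48 at [ 4.512e-01 -4.000e-04  1.281e-01] psi -40.12 w 0.0409 F [ 1.7 -0.4 -5.5] q [-15.  20. 100.  -0.  60.  25.] tilt [ 0.001  -0.0045]
{'tx': np.float64(-10.04), 'ty': np.float64(7.14), 'tz': np.float64(0.14), 'turn': np.float64(15.1)}
{'tx': np.float64(-7.83), 'ty': np.float64(9.51), 'tz': np.float64(0.14), 'turn': np.float64(15.1)}
{'tx': np.float64(-5.07), 'ty': np.float64(11.23), 'tz': np.float64(0.14), 'turn': np.float64(15.1)}
```

View pics/s2.png

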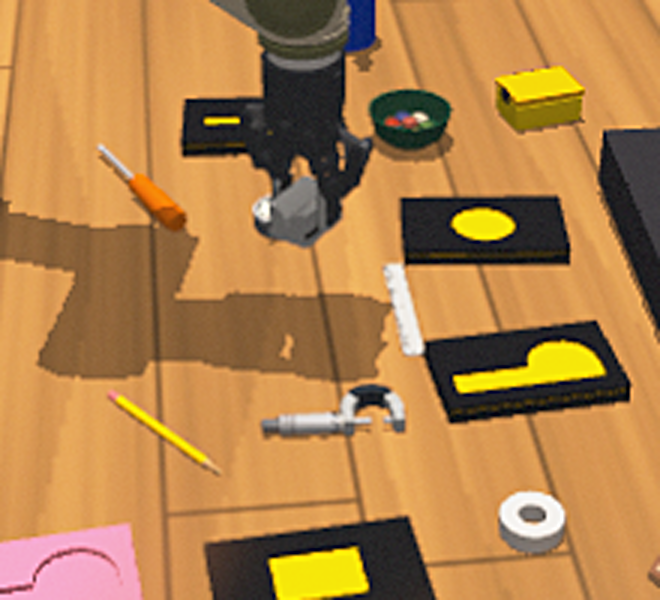

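>>> apply_moves(
  motion=[
    {"tx": -2.5,"ty": 1.8,"tz": 0,"turn": 5,"jaw": -0.5},
    {"tx": -5,"ty": 3.6,"tz": 0,"turn": 9,"jaw": -0.5},
    {"tx": -7.5,"ty": 5.4,"tz": 0,"turn": 13,"jaw": -0.5},
    {"tx": -10,"ty": 7.1,"tz": 0,"turn": 15.1,"jaw": -0.5},
    {"tx": -10,"ty": 7.1,"tz": 0,"turn": 15.1,"jaw": -0.5},
  ],
)

```text
time_s: 3.95
position: [0.4411, -0.1269, 0.1278]
tool_rot: [[0.825, 0.566, 0.002], [0.566, -0.825, -0.006], [-0.002, 0.006, -1.0]]
ft_force: [0.5, -0.1, -6.6]
grip_width: 0.041
```

>>> apply_moves(
  motion=[
    {"tx": -2,"ty": 2.4,"tz": 0,"turn": 5,"jaw": -0.5},
    {"tx": -4,"ty": 4.8,"tz": 0,"turn": 9,"jaw": -0.5},
    {"tx": -6,"ty": 7.2,"tz": 0,"turn": 13,"jaw": -0.5},
    {"tx": -7.8,"ty": 9.5,"tz": 0,"turn": 15.1,"jaw": -0.5},
    {"tx": -7.8,"ty": 9.5,"tz": 0,"turn": 15.1,"jaw": -0.5},
  ],
)

```text
time_s: 4.37
position: [0.4302, -0.2539, 0.1275]
tool_rot: [[0.945, 0.326, 0.001], [0.326, -0.945, -0.008], [-0.001, 0.008, -1.0]]
ft_force: [0.7, -0.3, -5.6]
grip_width: 0.0406
```

>>> apply_moves(
  motion=[
    {"tx": -1.3,"ty": 3,"tz": 0,"turn": 5,"jaw": -0.5},
    {"tx": -2.6,"ty": 6,"tz": 0,"turn": 9,"jaw": -0.5},
    {"tx": -4,"ty": 9,"tz": 0,"turn": 13,"jaw": -0.5},
    {"tx": -5,"ty": 11.2,"tz": 0,"turn": 15.1,"jaw": -0.5},
    {"tx": -5,"ty": 11.2,"tz": 0,"turn": 15.1,"jaw": -0.5},
  ],
)

```text
time_s: 4.78
position: [0.4185, -0.3801, 0.1269]
tool_rot: [[0.998, 0.064, 0.001], [0.064, -0.998, -0.009], [0.0, 0.009, -1.0]]
ft_force: [-0.6, -0.5, -4.3]
grip_width: 0.0406
```

Run:
```python
from h import *
from rig import *
plan((.423,-.3685,.06,-85.5))
im,d=get_image("side");a=im[230:350,260:400,::-1]
cv2.imwrite("pics/s3.png",cv2.resize(a,None,fx=4,fy=4,interpolation=cv2.INTER_CUBIC))
```

```text
t 4.78 at [ 0.4185 -0.3801  0.1269] psi -86.36 w 0.0406 F [-0.6 -0.5 -4.3] q [-54.  30.  83.  -0.  67.  32.] tilt [ 0.0009 -0.0086]
{'tx': np.float64(0.52), 'ty': np.float64(-1.13), 'tz': np.float64(6.69), 'turn': np.float64(-0.9)}
```

View pics/s3.png

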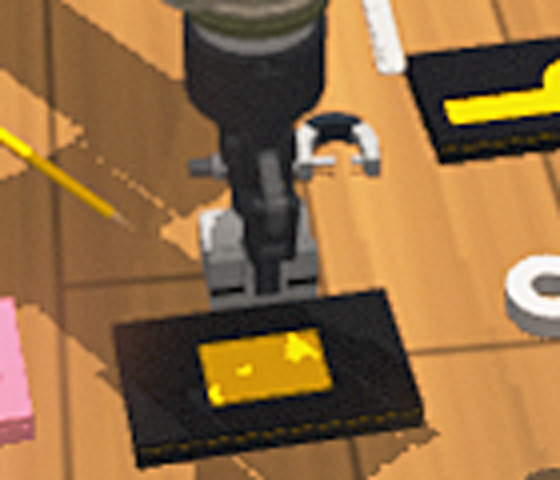

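Block held level, its middle ~3 mm towards −x of the fingers; tray below at (265,370). Correcting and lowering.

>>> apply_moves(
  motion=[
    {"tx": 0.5,"ty": -1.1,"tz": 1.5,"turn": -0.9,"jaw": -0.5},
    {"tx": 0.5,"ty": -1.1,"tz": 3,"turn": -0.9,"jaw": -0.5},
    {"tx": 0.5,"ty": -1.1,"tz": 4.5,"turn": -0.9,"jaw": -0.5},
    {"tx": 0.5,"ty": -1.1,"tz": 5.5,"turn": -0.9,"jaw": -0.5},
    {"tx": 0.5,"ty": -1.1,"tz": 6,"turn": -0.9,"jaw": -0.5},
  ],
)

```text
time_s: 5.25
position: [0.4225, -0.365, 0.0647]
tool_rot: [[0.997, 0.083, -0.002], [0.083, -0.997, -0.003], [-0.002, 0.003, -1.0]]
ft_force: [0.5, 0.9, -5.0]
grip_width: 0.041
```

```bash
python3 -c "
from h import *
plan((.4235,-.3685,.042,-85.5))"
```

```text
t 5.25 at [ 0.4225 -0.365   0.0647] psi -85.25 w 0.041 F [ 0.5  0.9 -5. ] q [-53.  34.  87.  -0.  59.  32.] tilt [-0.002 -0.003]
{'tx': np.float64(0.07), 'ty': np.float64(0.36), 'tz': np.float64(2.27), 'turn': np.float64(0.3)}
```

>>> apply_moves(
  motion=[
    {"tx": 0.1,"ty": 0.36,"tz": 0.6,"turn": 0.3,"jaw": -0.5},
    {"tx": 0.1,"ty": 0.36,"tz": 1.2,"turn": 0.3,"jaw": -0.5},
    {"tx": 0.1,"ty": 0.36,"tz": 1.6,"turn": 0.3,"jaw": -0.5},
    {"tx": 0.1,"ty": 0.36,"tz": 1.7,"turn": 0.3,"jaw": -0.5},
    {"tx": 0.1,"ty": 0.36,"tz": 1.7,"turn": 0.3,"jaw": -0.5},
  ],
)

```text
time_s: 5.67
position: [0.4238, -0.3686, 0.0476]
tool_rot: [[0.997, 0.078, -0.002], [0.078, -0.997, -0.003], [-0.002, 0.003, -1.0]]
ft_force: [0.2, -0.4, -5.6]
grip_width: 0.0413
```

Run:
```python
from h import *
from rig import *
plan((.4235,-.3685,.0395,-85.5))
im,d=get_image("side");a=im[230:350,260:400,::-1]
cv2.imwrite("pics/s4.png",cv2.resize(a,None,fx=4,fy=4,interpolation=cv2.INTER_CUBIC))
```

```text
t 5.67 at [ 0.4238 -0.3686  0.0476] psi -85.55 w 0.0413 F [ 0.2 -0.4 -5.6] q [-53.  36.  88.  -0.  57.  33.] tilt [-0.0021 -0.003 ]
{'tx': np.float64(-0.03), 'ty': np.float64(-0.01), 'tz': np.float64(0.81), 'turn': np.float64(-0.0)}
```

View pics/s4.png

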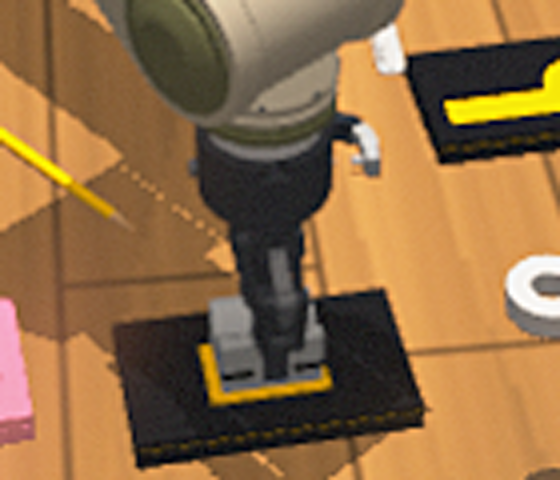

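The block hovers ~9 mm above the cut-out, centred (bottom edge 217–325 against yellow 210–331).

>>> apply_moves(
  motion=[
    {"tx": 0,"ty": 0,"tz": 0.3,"turn": 0,"jaw": -0.5},
    {"tx": 0,"ty": 0,"tz": 0.5,"turn": 0,"jaw": -0.5},
    {"tx": 0,"ty": 0,"tz": 0.7,"turn": 0,"jaw": -0.5},
    {"tx": 0,"ty": 0,"tz": 0.8,"turn": 0,"jaw": -0.5},
    {"tx": 0,"ty": 0,"tz": 0.85,"turn": 0,"jaw": -0.5},
  ],
)

```text
time_s: 6.13
position: [0.4238, -0.3687, 0.0392]
tool_rot: [[0.997, 0.078, -0.002], [0.078, -0.997, -0.003], [-0.002, 0.003, -1.0]]
ft_force: [-0.8, -0.1, -5.3]
grip_width: 0.0408
```

>>> apply_moves(
  motion=[
    {"tx": 0,"ty": 0,"tz": 0.05,"turn": 0,"jaw": -0.5},
    {"tx": 0,"ty": 0,"tz": 0.08,"turn": 0,"jaw": -0.5},
    {"tx": 0,"ty": 0,"tz": 0.1,"turn": 0,"jaw": -0.5},
    {"tx": 0,"ty": 0,"tz": 0.1,"turn": 0,"jaw": -0.5},
  ],
)

```text
time_s: 6.47
position: [0.4239, -0.3687, 0.0389]
tool_rot: [[0.997, 0.078, -0.002], [0.078, -0.997, -0.004], [-0.002, 0.004, -1.0]]
ft_force: [-2.1, 3.1, 5.6]
grip_width: 0.0411
```

>>> apply_moves(
  motion=[
    {"tx": 0,"ty": 0,"tz": 0,"turn": 0,"jaw": 0.2},
    {"tx": 0,"ty": 0,"tz": 0,"turn": 0,"jaw": 0.4},
    {"tx": 0,"ty": 0,"tz": 0,"turn": 0,"jaw": 0.6},
    {"tx": 0,"ty": 0,"tz": -0.3,"turn": 0,"jaw": 0.8},
    {"tx": 0,"ty": 0,"tz": -1,"turn": 0,"jaw": 0.8},
  ],
)

```text
time_s: 6.88
position: [0.4237, -0.3685, 0.0486]
tool_rot: [[0.997, 0.078, -0.002], [0.078, -0.997, -0.003], [-0.003, 0.002, -1.0]]
ft_force: [-0.6, -0.5, -0.1]
grip_width: 0.0767
```

>>> apply_moves(
  motion=[
    {"tx": 0,"ty": 0,"tz": -2,"turn": 0,"jaw": 1},
    {"tx": 0,"ty": 0,"tz": -4,"turn": 0,"jaw": 1},
    {"tx": 0,"ty": 0,"tz": -6,"turn": 0,"jaw": 1},
    {"tx": 0,"ty": 0,"tz": -7,"turn": 0,"jaw": 1},
    {"tx": 0,"ty": 0,"tz": -7,"turn": 0,"jaw": 1},
  ],
)

```text
time_s: 7.3
position: [0.4245, -0.369, 0.1211]
tool_rot: [[0.997, 0.078, 0.001], [0.078, -0.997, -0.006], [0.0, 0.006, -1.0]]
ft_force: [0.0, -0.6, 0.6]
grip_width: 0.0854
```

```bash
python3 -c "
from h import *
plan((.6035,-.323,.1,-85.5))"
```

```text
t 7.3 at [ 0.4245 -0.369   0.1211] psi -85.54 w 0.0854 F [ 0.  -0.6  0.6] q [-53.  30.  83.  -0.  66.  33.] tilt [ 0.0005 -0.0064]
{'tx': np.float64(9.1), 'ty': np.float64(-1.6), 'tz': np.float64(1.06), 'turn': np.float64(-0.0)}
{'tx': np.float64(9.1), 'ty': np.float64(-1.6), 'tz': np.float64(1.06), 'turn': np.float64(-0.0)}
```

>>> apply_moves(
  motion=[
    {"tx": 4,"ty": -0.7,"tz": 0,"turn": 0,"jaw": 1},
    {"tx": 8,"ty": -1.4,"tz": 0,"turn": 0,"jaw": 1},
    {"tx": 12,"ty": -2.1,"tz": 0.5,"turn": 0,"jaw": 1},
    {"tx": 16,"ty": -2.8,"tz": 1,"turn": 0,"jaw": 1},
    {"tx": 18.2,"ty": -3.2,"tz": 2,"turn": 0,"jaw": 1},
  ],
)

```text
time_s: 7.72
position: [0.6069, -0.3214, 0.1]
tool_rot: [[0.997, 0.08, 0.002], [0.08, -0.997, -0.007], [0.001, 0.007, -1.0]]
ft_force: [-0.0, -0.2, 0.0]
grip_width: 0.0853
```

Run:
```python
from h import *
from rig import *
im,d=get_image("top");a=im[130:290,360:450,::-1]
cv2.imwrite("pics/t5.png",cv2.resize(a,None,fx=3,fy=3,interpolation=cv2.INTER_CUBIC))
plan((.6035,-.323,.024,-85.5))
```

```text
t 7.77 at [ 0.6079 -0.3198  0.0969] psi -85.33 w 0.0856 F [-1.3  3.3 -2.9] q [-38.  43.  62.  -0.  75.  48.] tilt [-0.0004 -0.004 ]
{'tx': np.float64(-0.47), 'ty': np.float64(0.28), 'tz': np.float64(7.29), 'turn': np.float64(0.2)}
```

>>> apply_moves(
  motion=[
    {"tx": -0.47,"ty": 0.28,"tz": 2,"turn": 0.2,"jaw": 1},
    {"tx": -0.47,"ty": 0.28,"tz": 4,"turn": 0.2,"jaw": 1},
    {"tx": -0.47,"ty": 0.28,"tz": 5.5,"turn": 0.2,"jaw": 1},
    {"tx": -0.47,"ty": 0.28,"tz": 6.3,"turn": 0.2,"jaw": 1},
    {"tx": -0.47,"ty": 0.28,"tz": 6.3,"turn": 0.2,"jaw": 1},
  ],
)

```text
time_s: 8.18
position: [0.6024, -0.3225, 0.031]
tool_rot: [[0.997, 0.078, -0.004], [0.078, -0.997, -0.001], [-0.004, 0.001, -1.0]]
ft_force: [0.2, 0.3, 0.9]
grip_width: 0.0852
```

```bash
python3 -c "
from h import *
plan((.6035,-.323,.020,-85.5))"
```

```text
t 8.18 at [ 0.6024 -0.3225  0.031 ] psi -85.53 w 0.0852 F [0.2 0.3 0.9] q [-38.  46.  66.  -0.  68.  48.] tilt [-0.0042 -0.001 ]
{'tx': np.float64(0.11), 'ty': np.float64(0.05), 'tz': np.float64(1.1), 'turn': np.float64(-0.0)}
```

View pics/t5.png

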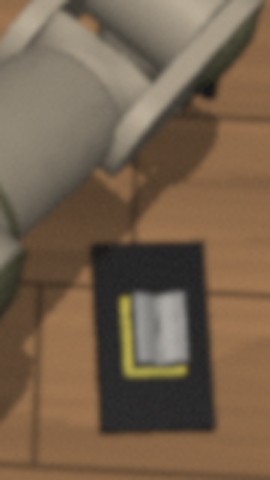

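V-block sits in its cut-out at about (155,330) in the crop. The offset of its top to upper right is the expected parallax for a 36 mm tall block. I'll check its height later. Now the ring.

>>> apply_moves(
  motion=[
    {"tx": 0.1,"ty": 0.05,"tz": 0.5,"turn": 0,"jaw": 1},
    {"tx": 0.1,"ty": 0.05,"tz": 1,"turn": 0,"jaw": 1},
    {"tx": 0.1,"ty": 0.05,"tz": 1.1,"turn": 0,"jaw": 1},
    {"tx": 0.1,"ty": 0.05,"tz": 1.1,"turn": 0,"jaw": 0.2},
    {"tx": 0.1,"ty": 0.05,"tz": 1.1,"turn": 0,"jaw": 0},
  ],
  squeeze=60,
)

```text
time_s: 8.6
position: [0.6035, -0.3231, 0.0205]
tool_rot: [[0.997, 0.078, -0.004], [0.078, -0.997, -0.002], [-0.004, 0.001, -1.0]]
ft_force: [0.2, 0.2, 0.5]
grip_width: 0.0639
```

>>> apply_moves(
  motion=[
    {"tx": 0,"ty": 0,"tz": 0,"turn": 0,"jaw": -0.2},
    {"tx": 0,"ty": 0,"tz": 0,"turn": 0,"jaw": -0.2},
    {"tx": 0,"ty": 0,"tz": 0,"turn": 0,"jaw": -0.2},
    {"tx": 0,"ty": 0,"tz": 0,"turn": 0,"jaw": -0.2},
    {"tx": 0,"ty": 0,"tz": 0,"turn": 0,"jaw": -0.2},
  ],
)

```text
time_s: 9.02
position: [0.6038, -0.3231, 0.0217]
tool_rot: [[0.997, 0.078, -0.002], [0.078, -0.997, -0.002], [-0.002, 0.002, -1.0]]
ft_force: [-1.2, 1.9, 5.6]
grip_width: 0.0516
```

>>> apply_moves(
  motion=[
    {"tx": 0,"ty": 0,"tz": -1,"turn": 0,"jaw": -0.2},
    {"tx": 0,"ty": 0,"tz": -3,"turn": 0,"jaw": -0.2},
    {"tx": 0,"ty": 0,"tz": -6,"turn": 0,"jaw": -0.2},
    {"tx": 0,"ty": 0,"tz": -9,"turn": 0,"jaw": -0.2},
    {"tx": 0,"ty": 0,"tz": -10,"turn": 0,"jaw": -0.2},
  ],
)

```text
time_s: 9.43
position: [0.6053, -0.3238, 0.1269]
tool_rot: [[0.997, 0.078, 0.003], [0.078, -0.997, -0.007], [0.003, 0.007, -1.0]]
ft_force: [0.2, 0.0, -1.4]
grip_width: 0.0516
```

```bash
python3 -c "
from h import *
plan((.6455,.1125,.11,-85.5))"
```

```text
t 9.43 at [ 0.6053 -0.3238  0.1269] psi -85.53 w 0.0516 F [ 0.2  0.  -1.4] q [-38.  41.  60.  -0.  78.  48.] tilt [ 0.0034 -0.0067]
{'tx': np.float64(2.47), 'ty': np.float64(-14.39), 'tz': np.float64(0.56), 'turn': np.float64(-0.0)}
{'tx': np.float64(2.47), 'ty': np.float64(-14.39), 'tz': np.float64(0.56), 'turn': np.float64(-0.0)}
{'tx': np.float64(2.48), 'ty': np.float64(-14.39), 'tz': np.float64(0.56), 'turn': np.float64(-0.0)}
```

>>> apply_moves(
  motion=[
    {"tx": 0.6,"ty": -3.6,"tz": 0,"turn": 0,"jaw": -0.2},
    {"tx": 1.2,"ty": -7.2,"tz": 0,"turn": 0,"jaw": -0.2},
    {"tx": 1.8,"ty": -10.8,"tz": 0,"turn": 0,"jaw": -0.2},
    {"tx": 2.5,"ty": -14.4,"tz": 0,"turn": 0,"jaw": -0.2},
    {"tx": 2.5,"ty": -14.4,"tz": 0,"turn": 0,"jaw": -0.2},
  ],
)

```text
time_s: 9.85
position: [0.6189, -0.1717, 0.1253]
tool_rot: [[0.997, 0.083, 0.002], [0.083, -0.997, -0.004], [0.001, 0.004, -1.0]]
ft_force: [0.6, 0.2, -2.4]
grip_width: 0.052
```

>>> apply_moves(
  motion=[
    {"tx": 0.6,"ty": -3.6,"tz": 0,"turn": 0,"jaw": -0.2},
    {"tx": 1.2,"ty": -7.2,"tz": 0,"turn": 0,"jaw": -0.2},
    {"tx": 1.8,"ty": -10.8,"tz": 0,"turn": 0,"jaw": -0.2},
    {"tx": 2.5,"ty": -14.4,"tz": 0,"turn": 0,"jaw": -0.2},
    {"tx": 2.5,"ty": -14.4,"tz": 0,"turn": 0,"jaw": -0.2},
  ],
)

```text
time_s: 10.27
position: [0.6314, -0.0199, 0.1242]
tool_rot: [[0.996, 0.089, 0.0], [0.089, -0.996, -0.001], [0.0, 0.001, -1.0]]
ft_force: [-0.0, 0.2, -2.3]
grip_width: 0.0518
```

>>> apply_moves(
  motion=[
    {"tx": 0.6,"ty": -3.6,"tz": 0,"turn": 0,"jaw": -0.2},
    {"tx": 1.2,"ty": -7.2,"tz": 0,"turn": 0,"jaw": -0.2},
    {"tx": 1.8,"ty": -10.8,"tz": 0,"turn": 0,"jaw": -0.2},
    {"tx": 2.5,"ty": -14,"tz": 0,"turn": 0,"jaw": -0.2},
    {"tx": 2.5,"ty": -14,"tz": 0,"turn": 0,"jaw": -0.2},
  ],
)

```text
time_s: 10.68
position: [0.6434, 0.1274, 0.1232]
tool_rot: [[0.996, 0.094, -0.0], [0.094, -0.996, 0.0], [-0.0, -0.001, -1.0]]
ft_force: [-0.3, -1.1, -4.0]
grip_width: 0.0514
```

Run:
```python
from h import *
from rig import *
plan((.6455,.1125,.055,-85.5))
im,d=get_image("side");a=im[140:260,310:450,::-1]
cv2.imwrite("pics/s6.png",cv2.resize(a,None,fx=4,fy=4,interpolation=cv2.INTER_CUBIC))
```

```text
t 10.68 at [0.6434 0.1274 0.1232] psi -84.59 w 0.0514 F [-0.3 -1.1 -4. ] q [ 1. 38. 66.  0. 75. 85.] tilt [-0.0004  0.0005]
{'tx': np.float64(0.06), 'ty': np.float64(1.5), 'tz': np.float64(6.82), 'turn': np.float64(0.9)}
```

View pics/s6.png

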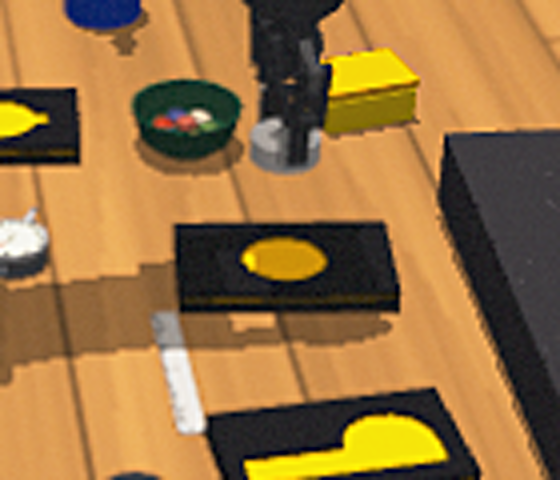

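Run:
```python
from h import *
from rig import *
im,d=get_image("side");s=telemetry.observe();p=np.array(s["position"]);print(p)
h=cv2.cvtColor(im,cv2.COLOR_RGB2HSV)
c=proj("side",[[p[0],p[1],p[2]-.0117]])[0];print("expected",c)
m=(h[...,1]<60)&(h[...,2]>70);m[:, :int(c[0])-18]=0;m[:,int(c[0])+18:]=0;m[:int(c[1])-14]=0;m[int(c[1])+14:]=0
k,l,st,_=cv2.connectedComponentsWithStats(m.astype(np.uint8))
print(st[1:])
v,u=np.nonzero(m);print(u.min(),u.max(),v.min(),v.max())
for r in range(v.min(),v.max()+1): print(r,u[v==r].min(),u[v==r].max())
for x in(-.027,.027):print(proj("side",[[p[0]+x,p[1],p[2]-.0117]])[0])
```

```text
[0.6435561  0.12278778 0.12316414]
expected [380.92481974 177.00246616]
[[362 168   1   1   1]
 [373 170  17  14 140]]
362 389 168 183
168 362 362Traceback (most recent call last):
  File "<stdin>", line 10, in <module>
    return umr_minimum(a, axis, None, out, keepdims, initial, where)
ValueError: zero-size array to reduction operation minimum which has no identity
```

The ring spans columns 373–389 against an expected centre of 380.9, so it's centred in the jaws. Lowering.

>>> apply_moves(
  motion=[
    {"tx": 0.15,"ty": 1.05,"tz": 2,"turn": 0.9,"jaw": -0.2},
    {"tx": 0.15,"ty": 1.05,"tz": 4,"turn": 0.9,"jaw": -0.2},
    {"tx": 0.15,"ty": 1.05,"tz": 6,"turn": 0.9,"jaw": -0.2},
    {"tx": 0.15,"ty": 1.05,"tz": 7,"turn": 0.9,"jaw": -0.2},
    {"tx": 0.15,"ty": 1.05,"tz": 7,"turn": 0.9,"jaw": -0.2},
  ],
)

```text
time_s: 11.2
position: [0.6448, 0.1111, 0.0506]
tool_rot: [[0.997, 0.074, -0.006], [0.074, -0.997, -0.002], [-0.006, 0.001, -1.0]]
ft_force: [0.4, -0.6, -3.0]
grip_width: 0.0518
```

```bash
python3 -c "
from h import *
plan((.6455,.1125,.0385,-85.5))"
```

```text
t 11.2 at [0.6448 0.1111 0.0506] psi -85.74 w 0.0518 F [ 0.4 -0.6 -3. ] q [-1. 43. 71. -0. 67. 85.] tilt [-0.006  -0.0017]
{'tx': np.float64(0.08), 'ty': np.float64(-0.13), 'tz': np.float64(1.21), 'turn': np.float64(-0.2)}
```

>>> apply_moves(
  motion=[
    {"tx": 0.1,"ty": -0.13,"tz": 0.3,"turn": 0,"jaw": -0.2},
    {"tx": 0.1,"ty": -0.13,"tz": 0.7,"turn": 0,"jaw": -0.2},
    {"tx": 0.1,"ty": -0.13,"tz": 1.1,"turn": 0,"jaw": -0.2},
    {"tx": 0.1,"ty": -0.13,"tz": 1.3,"turn": 0,"jaw": -0.2},
    {"tx": 0.1,"ty": -0.13,"tz": 1.4,"turn": 0,"jaw": -0.2},
  ],
)

```text
time_s: 11.62
position: [0.6456, 0.1125, 0.0366]
tool_rot: [[0.997, 0.074, -0.006], [0.074, -0.997, -0.002], [-0.006, 0.001, -1.0]]
ft_force: [0.0, -0.6, -2.9]
grip_width: 0.0518
```

>>> apply_moves(
  motion=[
    {"tx": 0,"ty": 0,"tz": 0.03,"turn": 0,"jaw": -0.2},
    {"tx": 0,"ty": 0,"tz": 0.06,"turn": 0,"jaw": -0.2},
    {"tx": 0,"ty": 0,"tz": 0.08,"turn": 0,"jaw": -0.2},
  ],
)

```text
time_s: 11.87
position: [0.6457, 0.1125, 0.036]
tool_rot: [[0.997, 0.074, -0.005], [0.074, -0.997, -0.002], [-0.005, 0.001, -1.0]]
ft_force: [0.5, -1.1, -2.4]
grip_width: 0.0516
```

>>> apply_moves(
  motion=[
    {"tx": 0,"ty": 0,"tz": 0.03,"turn": 0,"jaw": -0.2},
    {"tx": 0,"ty": 0,"tz": 0.06,"turn": 0,"jaw": -0.2},
    {"tx": 0,"ty": 0,"tz": 0.1,"turn": 0,"jaw": -0.2},
  ],
)

```text
time_s: 12.12
position: [0.6459, 0.1126, 0.0357]
tool_rot: [[0.997, 0.074, -0.005], [0.074, -0.997, -0.002], [-0.005, 0.001, -1.0]]
ft_force: [-2.2, -0.5, 4.5]
grip_width: 0.0516
```

>>> apply_moves(
  motion=[
    {"tx": 0,"ty": 0,"tz": 0,"turn": 0,"jaw": 0.3},
    {"tx": 0,"ty": 0,"tz": 0,"turn": 0,"jaw": 0.5},
    {"tx": 0,"ty": 0,"tz": 0,"turn": 0,"jaw": 0.8},
    {"tx": 0,"ty": 0,"tz": -0.3,"turn": 0,"jaw": 1},
    {"tx": 0,"ty": 0,"tz": -1,"turn": 0,"jaw": 1},
  ],
)

```text
time_s: 12.53
position: [0.6455, 0.1126, 0.0453]
tool_rot: [[0.997, 0.074, -0.006], [0.074, -0.997, -0.002], [-0.006, 0.001, -1.0]]
ft_force: [0.4, -0.4, 0.1]
grip_width: 0.0856
```

>>> apply_moves(
  motion=[
    {"tx": 0,"ty": 0,"tz": -2,"turn": 0,"jaw": 1},
    {"tx": 0,"ty": 0,"tz": -4,"turn": 0,"jaw": 1},
    {"tx": 0,"ty": 0,"tz": -6,"turn": 0,"jaw": 1},
    {"tx": 0,"ty": 0,"tz": -7,"turn": 0,"jaw": 1},
    {"tx": 0,"ty": 0,"tz": -7,"turn": 0,"jaw": 1},
  ],
)

```text
time_s: 12.95
position: [0.647, 0.1128, 0.1182]
tool_rot: [[0.997, 0.075, -0.001], [0.075, -0.997, -0.002], [-0.001, 0.002, -1.0]]
ft_force: [0.6, 0.3, 1.0]
grip_width: 0.0856
```

```bash
python3 -c "
from h import *
plan((.437,.160,.1,-21.5))"
```

```text
t 12.95 at [0.647  0.1128 0.1182] psi -85.73 w 0.0856 F [0.6 0.3 1. ] q [-0. 39. 67. -0. 75. 85.] tilt [-0.0011 -0.0018]
{'tx': np.float64(-10.3), 'ty': np.float64(-3.14), 'tz': np.float64(0.91), 'turn': np.float64(-32.1)}
{'tx': np.float64(-7.05), 'ty': np.float64(-8.13), 'tz': np.float64(0.91), 'turn': np.float64(-32.1)}
```

>>> apply_moves(
  motion=[
    {"tx": -2.5,"ty": -0.8,"tz": 0,"turn": -7,"jaw": 1},
    {"tx": -5,"ty": -1.6,"tz": 0.3,"turn": -14,"jaw": 1},
    {"tx": -8,"ty": -2.4,"tz": 0.6,"turn": -21,"jaw": 1},
    {"tx": -10.3,"ty": -3.1,"tz": 0.9,"turn": -28,"jaw": 1},
    {"tx": -10.3,"ty": -3.1,"tz": 0.9,"turn": -32,"jaw": 1},
  ],
)

```text
time_s: 13.37
position: [0.537, 0.137, 0.1078]
tool_rot: [[0.802, 0.598, -0.007], [0.598, -0.802, -0.002], [-0.007, -0.003, -1.0]]
ft_force: [1.5, 0.4, -0.1]
grip_width: 0.0857
```

>>> apply_moves(
  motion=[
    {"tx": -2,"ty": -2,"tz": 0,"turn": -7,"jaw": 1},
    {"tx": -4,"ty": -4,"tz": 0.3,"turn": -14,"jaw": 1},
    {"tx": -6,"ty": -6,"tz": 0.6,"turn": -21,"jaw": 1},
    {"tx": -7,"ty": -8.1,"tz": 0.9,"turn": -28,"jaw": 1},
    {"tx": -7,"ty": -8.1,"tz": 0.9,"turn": -32,"jaw": 1},
  ],
)

```text
time_s: 13.78
position: [0.4277, 0.161, 0.0983]
tool_rot: [[0.356, 0.934, -0.013], [0.935, -0.356, -0.002], [-0.007, -0.011, -1.0]]
ft_force: [0.3, 0.8, -0.5]
grip_width: 0.0854
```

Run:
```python
from h import *
from rig import *
im,d=get_image("side");a=im[110:260,240:440,::-1]
cv2.imwrite("pics/s7.png",cv2.resize(a,None,fx=4,fy=4,interpolation=cv2.INTER_CUBIC))
P,uv=cloud("side",d)
for nm,x,y,r,zs in(("ring tray",.6455,.1125,.026,.025),("vblk",.421,-.3687,.03,.03)):
    s=P[(np.hypot(P[:,0]-x,P[:,1]-y)<r)&(P[:,2]>zs)&(P[:,2]<.07)];print(nm,len(s),s.mean(0),np.percentile(s[:,2],[10,50,80,90]))
plan((.437,.160,.035,-21.5))
```

```text
ring tray 122 [0.64582175 0.11081846 0.03180667] [0.02719579 0.03223824 0.03404555 0.03492105]
vblk 394 [ 0.42132187 -0.371544    0.04474779] [0.03662987 0.04575648 0.04994477 0.05133926]
t 13.83 at [0.43   0.1606 0.0987] psi -20.75 w 0.0853 F [-0.  -0.5  0.2] q [  6.  24. 101.  -0.  56.  26.] tilt [-0.0104 -0.002 ]
{'tx': np.float64(0.19), 'ty': np.float64(0.68), 'tz': np.float64(6.37), 'turn': np.float64(0.7)}
```

View pics/s7.png

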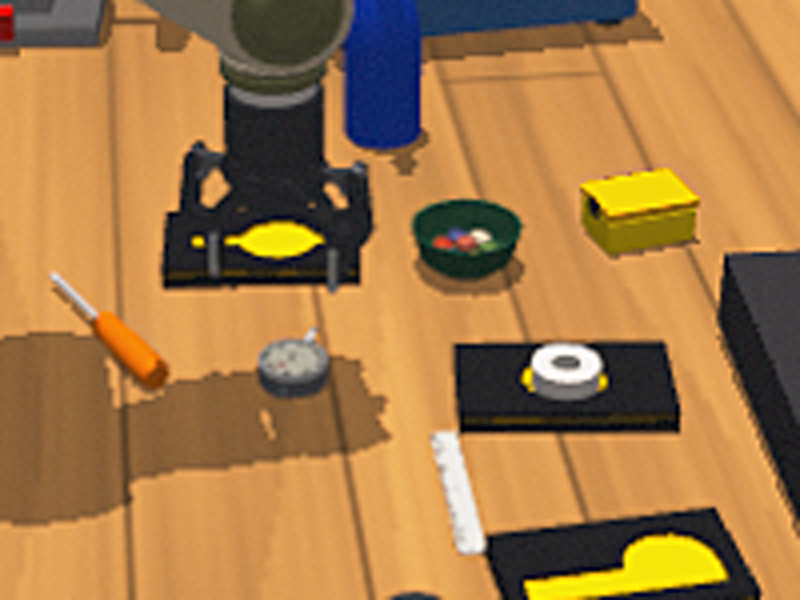

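The picture shows the ring seated at (567,372) in its tray. Depth gives tops at 34 mm for the ring and 50 mm for the V-block, both right. The gripper is over the indicator at (293,367). Descending.

>>> apply_moves(
  motion=[
    {"tx": 0.15,"ty": 0.7,"tz": 2,"turn": 0.7,"jaw": 1},
    {"tx": 0.15,"ty": 0.7,"tz": 4,"turn": 0.7,"jaw": 1},
    {"tx": 0.15,"ty": 0.7,"tz": 6,"turn": 0.7,"jaw": 1},
    {"tx": 0.15,"ty": 0.7,"tz": 6.4,"turn": 0.7,"jaw": 1},
    {"tx": 0.15,"ty": 0.7,"tz": 6.4,"turn": 0.7,"jaw": 1},
  ],
)

```text
time_s: 14.25
position: [0.436, 0.1592, 0.0335]
tool_rot: [[0.367, 0.93, -0.014], [0.93, -0.367, -0.002], [-0.007, -0.012, -1.0]]
ft_force: [0.1, 0.4, 0.3]
grip_width: 0.0852
```

```bash
python3 -c "
from h import *
plan((.437,.160,.020,-21.5))"
```

```text
t 14.25 at [0.436  0.1592 0.0335] psi -21.54 w 0.0852 F [0.1 0.4 0.3] q [  5.  31. 104.  -0.  47.  27.] tilt [-0.0136 -0.0023]
{'tx': np.float64(0.11), 'ty': np.float64(0.07), 'tz': np.float64(1.35), 'turn': np.float64(-0.0)}
```

>>> apply_moves(
  motion=[
    {"tx": 0.1,"ty": 0.07,"tz": 0.6,"turn": 0,"jaw": 1},
    {"tx": 0.1,"ty": 0.07,"tz": 1.1,"turn": 0,"jaw": 1},
    {"tx": 0.1,"ty": 0.07,"tz": 1.35,"turn": 0,"jaw": 1},
    {"tx": 0.1,"ty": 0.07,"tz": 1.35,"turn": 0,"jaw": 0.3},
    {"tx": 0.1,"ty": 0.07,"tz": 1.35,"turn": 0,"jaw": 0},
  ],
  squeeze=45,
)

```text
time_s: 14.67
position: [0.4369, 0.1598, 0.0202]
tool_rot: [[0.367, 0.93, -0.013], [0.93, -0.367, -0.002], [-0.007, -0.011, -1.0]]
ft_force: [-0.4, -0.1, -0.3]
grip_width: 0.0643
```

>>> apply_moves(
  motion=[
    {"tx": 0,"ty": 0,"tz": 0,"turn": 0,"jaw": -0.2},
    {"tx": 0,"ty": 0,"tz": 0,"turn": 0,"jaw": -0.2},
    {"tx": 0,"ty": 0,"tz": 0,"turn": 0,"jaw": -0.2},
    {"tx": 0,"ty": 0,"tz": 0,"turn": 0,"jaw": -0.2},
    {"tx": 0,"ty": 0,"tz": 0,"turn": 0,"jaw": -0.2},
  ],
)

```text
time_s: 15.08
position: [0.4371, 0.1599, 0.0208]
tool_rot: [[0.367, 0.93, -0.012], [0.93, -0.367, -0.002], [-0.007, -0.011, -1.0]]
ft_force: [-1.4, -1.7, 5.3]
grip_width: 0.0544
```

>>> apply_moves(
  motion=[
    {"tx": 0,"ty": 0,"tz": -1,"turn": 0,"jaw": -0.2},
    {"tx": 0,"ty": 0,"tz": -3,"turn": 0,"jaw": -0.2},
    {"tx": 0,"ty": 0,"tz": -6,"turn": 0,"jaw": -0.2},
    {"tx": 0,"ty": 0,"tz": -8,"turn": 0,"jaw": -0.2},
    {"tx": 0,"ty": 0,"tz": -8,"turn": 0,"jaw": -0.2},
  ],
)

```text
time_s: 15.5
position: [0.4397, 0.1603, 0.1043]
tool_rot: [[0.367, 0.93, -0.005], [0.93, -0.367, -0.002], [-0.003, -0.004, -1.0]]
ft_force: [0.9, 0.5, -0.6]
grip_width: 0.0537
```

```bash
python3 -c "
from h import *
plan((.442,.3574,.1,85))"
```

```text
t 15.5 at [0.4397 0.1603 0.1043] psi -21.53 w 0.0537 F [ 0.9  0.5 -0.6] q [ 6. 24. 99. -0. 57. 27.] tilt [-0.0051 -0.0015]
{'tx': np.float64(4.61), 'ty': np.float64(-1.75), 'tz': np.float64(0.11), 'turn': np.float64(-26.6)}
{'tx': np.float64(4.9), 'ty': np.float64(0.5), 'tz': np.float64(0.11), 'turn': np.float64(-26.6)}
{'tx': np.float64(4.16), 'ty': np.float64(2.64), 'tz': np.float64(0.11), 'turn': np.float64(-26.6)}
{'tx': np.float64(2.54), 'ty': np.float64(4.23), 'tz': np.float64(0.11), 'turn': np.float64(-26.6)}
```

>>> apply_moves(
  motion=[
    {"tx": 1.2,"ty": -0.4,"tz": 0,"turn": -7,"jaw": -0.2},
    {"tx": 2.4,"ty": -0.8,"tz": 0,"turn": -14,"jaw": -0.2},
    {"tx": 3.6,"ty": -1.3,"tz": 0,"turn": -21,"jaw": -0.2},
    {"tx": 4.6,"ty": -1.75,"tz": 0,"turn": -26.6,"jaw": -0.2},
    {"tx": 4.6,"ty": -1.75,"tz": 0,"turn": -26.6,"jaw": -0.2},
  ],
)

```text
time_s: 15.92
position: [0.4397, 0.2107, 0.1035]
tool_rot: [[-0.094, 0.996, -0.006], [0.996, 0.094, -0.001], [-0.001, -0.006, -1.0]]
ft_force: [-0.6, -0.3, -1.7]
grip_width: 0.0539
```

>>> apply_moves(
  motion=[
    {"tx": 1.2,"ty": 0.1,"tz": 0,"turn": -7,"jaw": -0.2},
    {"tx": 2.4,"ty": 0.2,"tz": 0,"turn": -14,"jaw": -0.2},
    {"tx": 3.6,"ty": 0.35,"tz": 0,"turn": -21,"jaw": -0.2},
    {"tx": 4.9,"ty": 0.5,"tz": 0,"turn": -26.6,"jaw": -0.2},
    {"tx": 4.9,"ty": 0.5,"tz": 0,"turn": -26.6,"jaw": -0.2},
  ],
)

```text
time_s: 16.33
position: [0.4399, 0.2609, 0.1028]
tool_rot: [[-0.531, 0.847, -0.007], [0.847, 0.531, -0.001], [0.002, -0.006, -1.0]]
ft_force: [0.6, -0.7, -1.4]
grip_width: 0.0537
```

>>> apply_moves(
  motion=[
    {"tx": 1,"ty": 0.7,"tz": 0,"turn": -7,"jaw": -0.2},
    {"tx": 2,"ty": 1.3,"tz": 0,"turn": -14,"jaw": -0.2},
    {"tx": 3,"ty": 2,"tz": 0,"turn": -21,"jaw": -0.2},
    {"tx": 4.2,"ty": 2.6,"tz": 0,"turn": -26.6,"jaw": -0.2},
    {"tx": 4.2,"ty": 2.6,"tz": 0,"turn": -26.6,"jaw": -0.2},
  ],
)

```text
time_s: 16.75
position: [0.4393, 0.3109, 0.1022]
tool_rot: [[-0.855, 0.519, -0.007], [0.519, 0.855, -0.001], [0.005, -0.005, -1.0]]
ft_force: [0.5, -0.5, -1.0]
grip_width: 0.054
```

>>> apply_moves(
  motion=[
    {"tx": 0.6,"ty": 1,"tz": 0,"turn": -7,"jaw": -0.2},
    {"tx": 1.2,"ty": 2,"tz": 0,"turn": -14,"jaw": -0.2},
    {"tx": 1.9,"ty": 3.2,"tz": 0,"turn": -21,"jaw": -0.2},
    {"tx": 2.5,"ty": 4.2,"tz": 0,"turn": -26.6,"jaw": -0.2},
    {"tx": 2.5,"ty": 4.2,"tz": 0,"turn": -26.6,"jaw": -0.2},
  ],
)

```text
time_s: 17.17
position: [0.4398, 0.36, 0.1016]
tool_rot: [[-0.997, 0.083, -0.007], [0.083, 0.997, -0.001], [0.007, -0.002, -1.0]]
ft_force: [-1.0, -0.0, -1.8]
grip_width: 0.0538
```

Run:
```python
from h import *
from rig import *
im,d=get_image("side");a=im[120:220,250:390,::-1]
cv2.imwrite("pics/s8.png",cv2.resize(a,None,fx=5,fy=5,interpolation=cv2.INTER_CUBIC))
plan((.442,.3574,.055,85))
```

```text
t 17.22 at [0.4397 0.3592 0.1016] psi 85.01 w 0.0536 F [ 0.2 -0.4 -1. ] q [ 27.  32.  83.   0.  65. -58.] tilt [-0.0077 -0.0019]
{'tx': np.float64(-0.24), 'ty': np.float64(-0.16), 'tz': np.float64(4.66), 'turn': np.float64(0.0)}
```

View pics/s8.png

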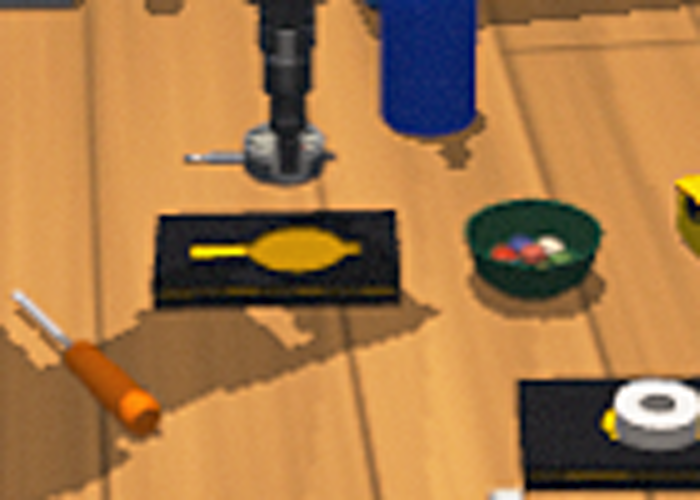

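The stem points along the slot (tip (187,159), slot end (190,252)), dial up, bowl untouched at (533,245). Lowering.

>>> apply_moves(
  motion=[
    {"tx": -0.24,"ty": -0.16,"tz": 1.5,"turn": 0,"jaw": -0.2},
    {"tx": -0.24,"ty": -0.16,"tz": 3,"turn": 0,"jaw": -0.2},
    {"tx": -0.24,"ty": -0.16,"tz": 4.2,"turn": 0,"jaw": -0.2},
    {"tx": -0.24,"ty": -0.16,"tz": 5,"turn": 0,"jaw": -0.2},
    {"tx": -0.24,"ty": -0.16,"tz": 5,"turn": 0,"jaw": -0.2},
  ],
)

```text
time_s: 17.63
position: [0.441, 0.3559, 0.05]
tool_rot: [[-0.996, 0.092, -0.011], [0.092, 0.996, -0.004], [0.01, -0.005, -1.0]]
ft_force: [-0.5, -0.4, -1.3]
grip_width: 0.0539
```

Run:
```python
from h import *
from rig import *
im,d=get_image("side");a=im[120:220,250:390,::-1]
cv2.imwrite("pics/s9.png",cv2.resize(a,None,fx=5,fy=5,interpolation=cv2.INTER_CUBIC))
plan((.442,.3574,.036,85))
```

```text
t 17.68 at [0.4415 0.3564 0.051 ] psi 84.8 w 0.0541 F [ 0.5  0.1 -1.5] q [ 27.  36.  86.   0.  58. -58.] tilt [-0.0092 -0.0028]
{'tx': np.float64(-0.04), 'ty': np.float64(0.11), 'tz': np.float64(1.5), 'turn': np.float64(-0.2)}
```

View pics/s9.png

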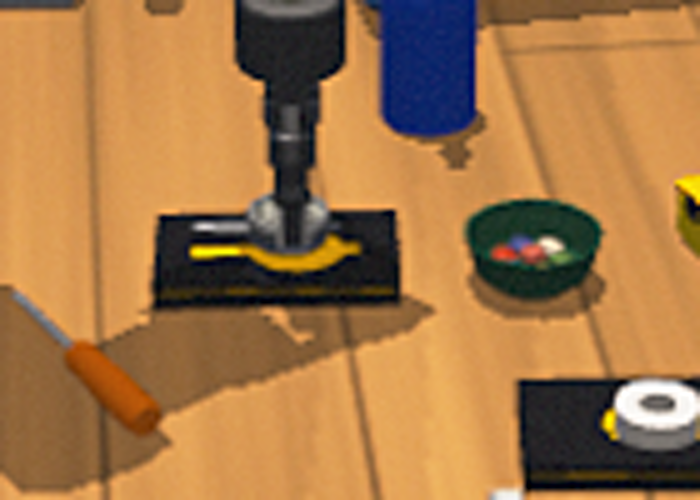

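Run:
```python
from h import *
from rig import *
im,d=get_image("side");s=telemetry.observe();p=np.array(s["position"]);print(p)
f=lambda P:proj("side",[P])[0].round(1)
print("seat proj",f([.442,.3574,.014]),"slot end",f([.442-.0737,.3574+.0066,.014]),"tcp-derived case ctr",f([p[0],p[1],p[2]-.01]),"tip end",f([p[0]-.0677,p[1]+.006,p[2]-.0128]))
for n,I in(("now",im),("start",np.load("side0.npz")["im"])):
    h=cv2.cvtColor(I,cv2.COLOR_RGB2HSV)
    y=(h[...,0]>18)&(h[...,0]<35)&(h[...,1]>180)&(h[...,2]>110);y[:160]=0;y[182:]=0;y[:,:282]=0;y[:,330:]=0
    v,u=np.nonzero(y)
    for r in range(v.min(),v.max()+1): print(n,r,u[v==r].min(),u[v==r].max(),(v==r).sum())
h=cv2.cvtColor(im,cv2.COLOR_RGB2HSV)
for r in range(155,173): print(r," ".join(f"{h[r,c,2]:3d}" for c in range(285,325)))
```

```text
[0.44182285 0.35679139 0.05178284]
seat proj [309.1 170.8] slot end [287.7 171.1] tcp-derived case ctr [308.9 163.8] tip end [289.1 164.8]
now 167 315 316 2
now 168 315 318 4
now 169 288 321 23
now 170 288 321 28
now 171 288 317 23
now 172 302 316 15
now 173 304 314 11
start 165 308 312 5
start 166 304 315 12
start 167 302 317 16
start 168 301 320 20
start 169 288 321 34
start 170 288 321 34
start 171 289 318 23
start 172 301 316 16
start 173 303 314 12
start 174 308 310 3
155 226 225 225 221 222 225 225 225 225 222 222 221 221 218 216 213 217 221 232 197  50  32  37  28  30  34  51 159 193 206 227 227 227 230 231 230 229 226 226 223
156 226 228 227 224 223 225 225 225 223 223 224 222 221 219 217 215 218 222 234 194  54  30  40  38  40  36  51 170 199 196 223 227 229 228 231 231 229 226 226 225
157 225 227 226 223 223 225 226 225 224 222 225 222 222 219 218 217 221 223 230 190  46  39  51  48  49  45  48 168 198 189 220 227 228 227 230 230 228 226 226 227
158 227 228 225 224 224 224 226 224 223 223 223 223 219 219 220 218 215 199 181 138  29  52  63  60  58  53  31 111 162 185 219 22
[... 1629 characters left out ...]
 107 189 229 196 119  88  93  79  32  31  29
169  39  40  39 140 197 196 192 193 192 200 199 197 181 155 156 147 130 109  78  57  67  81  87  84  87  96  84  70 117 196 215 212 219 208 184 186 144  56  24  21
170  34  43  40 246 255 255 255 255 255 255 255 255 255 206 209 220 231 213 170 127 110  96 100  97 114 122 145 155 186 217 211 212 213 206 182 160 127  48  27  25
171  39  42  42 112 165 157 151 120  65  54  39  42  45  47  38 143 208 217 221 224 207 182 186 187 207 222 220 214 214 214 214 209 178 106  30  32  19  19  32  32
172  38  39  39  33  28  31  30  23  30  30  26  17  20  26  33  32 107 176 205 216 221 219 222 217 216 217 215 219 213 204 199 158  68  28  34  23  29  28  24  28
```

The case seems ~2–3 mm towards −x of the jaw centre, so I shift +x by 2.5 mm while lowering.

>>> apply_moves(
  motion=[
    {"tx": -0.25,"ty": 0.1,"tz": 0.3,"turn": -0.2,"jaw": -0.2},
    {"tx": -0.25,"ty": 0.1,"tz": 0.7,"turn": -0.2,"jaw": -0.2},
    {"tx": -0.25,"ty": 0.1,"tz": 1.1,"turn": -0.2,"jaw": -0.2},
    {"tx": -0.25,"ty": 0.1,"tz": 1.4,"turn": -0.2,"jaw": -0.2},
    {"tx": -0.25,"ty": 0.1,"tz": 1.5,"turn": -0.2,"jaw": -0.2},
  ],
)

```text
time_s: 18.15
position: [0.444, 0.3574, 0.0362]
tool_rot: [[-0.996, 0.086, -0.009], [0.086, 0.996, -0.002], [0.008, -0.003, -1.0]]
ft_force: [-0.2, -0.3, -1.5]
grip_width: 0.054
```

>>> apply_moves(
  motion=[
    {"tx": 0,"ty": 0,"tz": 0.05,"turn": 0,"jaw": -0.2},
    {"tx": 0,"ty": 0,"tz": 0.1,"turn": 0,"jaw": -0.2},
    {"tx": 0,"ty": 0,"tz": 0.1,"turn": 0,"jaw": -0.2},
  ],
)

```text
time_s: 18.4
position: [0.4439, 0.3574, 0.0352]
tool_rot: [[-0.996, 0.086, -0.009], [0.086, 0.996, -0.002], [0.008, -0.003, -1.0]]
ft_force: [-0.9, -0.8, -1.4]
grip_width: 0.0539
```

>>> apply_moves(
  motion=[
    {"tx": 0,"ty": 0,"tz": 0.04,"turn": 0,"jaw": -0.2},
    {"tx": 0,"ty": 0,"tz": 0.08,"turn": 0,"jaw": -0.2},
    {"tx": 0,"ty": 0,"tz": 0.1,"turn": 0,"jaw": -0.2},
  ],
)

```text
time_s: 18.65
position: [0.4439, 0.3575, 0.0349]
tool_rot: [[-0.996, 0.086, -0.008], [0.086, 0.996, -0.002], [0.008, -0.003, -1.0]]
ft_force: [-4.0, -0.9, 7.9]
grip_width: 0.0534
```

>>> apply_moves(
  motion=[
    {"tx": 0,"ty": 0,"tz": 0,"turn": 0,"jaw": 0.3},
    {"tx": 0,"ty": 0,"tz": 0,"turn": 0,"jaw": 0.5},
    {"tx": 0,"ty": 0,"tz": 0,"turn": 0,"jaw": 0.8},
    {"tx": 0,"ty": 0,"tz": -0.3,"turn": 0,"jaw": 1},
    {"tx": 0,"ty": 0,"tz": -1,"turn": 0,"jaw": 1},
  ],
)

```text
time_s: 19.07
position: [0.4437, 0.3573, 0.0446]
tool_rot: [[-0.996, 0.086, -0.01], [0.086, 0.996, -0.003], [0.009, -0.004, -1.0]]
ft_force: [-0.4, 0.2, -0.7]
grip_width: 0.0853
```

>>> apply_moves(
  motion=[
    {"tx": 0,"ty": 0,"tz": -2,"turn": 0,"jaw": 1},
    {"tx": 0,"ty": 0,"tz": -4,"turn": 0,"jaw": 1},
    {"tx": 0,"ty": 0,"tz": -6,"turn": 0,"jaw": 1},
    {"tx": 0,"ty": 0,"tz": -8,"turn": 0,"jaw": 1},
    {"tx": 0,"ty": 0,"tz": -8,"turn": 0,"jaw": 1},
  ],
)

```text
time_s: 19.48
position: [0.4459, 0.3584, 0.129]
tool_rot: [[-0.996, 0.086, -0.003], [0.086, 0.996, 0.0], [0.003, 0.0, -1.0]]
ft_force: [-0.7, 0.3, 0.7]
grip_width: 0.0855
```

Run:
```python
from h import *
im=np.load("top0.npz")["im"];S=.0005
b=(.37,.54,-.23,-.12);I=rect(0,0,im,"top",.010,S,b);h=cv2.cvtColor(I,cv2.COLOR_RGB2HSV)
m=(h[...,1]<75).astype(np.uint8);k,l,st,c=cv2.connectedComponentsWithStats(m);m=l==1+st[1:,4].argmax()
v,u=np.nonzero(m);x=b[1]-v*S;y=b[3]-u*S;print("x ext",x.min(),x.max(),"y ext",y.min(),y.max())
R=[(xx,(y[x==xx].min()+y[x==xx].max())/2) for xx in np.unique(x) if .412<xx<.455]
R=np.array(R);f=np.polyfit(R[:,0],R[:,1],1);print("y at .452",np.polyval(f,.452),"angle",np.degrees(np.arctan(f[0])))
plan((.452,-.1763,.1,87.8))
```

```text
x ext 0.391 0.5215000000000001 y ext -0.188 -0.138
y at .452 -0.17573716920609464 angle -2.685924194438175
t 19.48 at [0.4459 0.3584 0.129 ] psi 85.05 w 0.0855 F [-0.7  0.3  0.7] q [ 27.  30.  81.   0.  69. -58.] tilt [-0.003   0.0003]
{'tx': np.float64(-1.74), 'ty': np.float64(-17.74), 'tz': np.float64(0.97), 'turn': np.float64(-0.9)}
{'tx': np.float64(-1.46), 'ty': np.float64(-17.76), 'tz': np.float64(0.97), 'turn': np.float64(-0.9)}
{'tx': np.float64(-1.17), 'ty': np.float64(-17.78), 'tz': np.float64(0.97), 'turn': np.float64(-0.9)}
```

>>> apply_moves(
  motion=[
    {"tx": -0.4,"ty": -4,"tz": 0,"turn": -0.8,"jaw": 1},
    {"tx": -0.8,"ty": -8,"tz": 0,"turn": -0.8,"jaw": 1},
    {"tx": -1.2,"ty": -12,"tz": 0,"turn": -0.8,"jaw": 1},
    {"tx": -1.6,"ty": -16,"tz": 0.5,"turn": -0.8,"jaw": 1},
    {"tx": -1.7,"ty": -17.7,"tz": 1,"turn": -0.8,"jaw": 1},
  ],
)

```text
time_s: 19.9
position: [0.4473, 0.1772, 0.119]
tool_rot: [[-0.997, 0.074, -0.003], [0.074, 0.997, -0.0], [0.003, -0.001, -1.0]]
ft_force: [0.6, 0.7, -0.7]
grip_width: 0.0859
```

>>> apply_moves(
  motion=[
    {"tx": -0.4,"ty": -4,"tz": 0,"turn": -0.8,"jaw": 0.6},
    {"tx": -0.8,"ty": -8,"tz": 0,"turn": -0.8,"jaw": 0.4},
    {"tx": -1.2,"ty": -12,"tz": 0,"turn": -0.8,"jaw": 0.2},
    {"tx": -1.4,"ty": -16,"tz": 0.5,"turn": -0.8,"jaw": 0.2},
    {"tx": -1.5,"ty": -17.7,"tz": 1,"turn": -0.8,"jaw": 0.2},
  ],
)

```text
time_s: 20.32
position: [0.4492, -0.0042, 0.1091]
tool_rot: [[-0.998, 0.063, -0.002], [0.063, 0.998, -0.001], [0.002, -0.001, -1.0]]
ft_force: [1.1, 0.4, -0.0]
grip_width: 0.0515
```

```bash
python3 -c "
from h import *
plan((.4515,-.1758,.1,87.4))"
```

```text
t 20.32 at [ 0.4492 -0.0042  0.1091] psi 86.37 w 0.0515 F [ 1.1  0.4 -0. ] q [ -16.   22.  102.   -0.   57. -102.] tilt [-0.0017 -0.0014]
{'tx': np.float64(-1.32), 'ty': np.float64(-17.11), 'tz': np.float64(0.91), 'turn': np.float64(-1.0)}
```

>>> apply_moves(
  motion=[
    {"tx": -0.4,"ty": -4,"tz": 0,"turn": -1,"jaw": 0.2},
    {"tx": -0.8,"ty": -8,"tz": 0,"turn": -1,"jaw": 0.2},
    {"tx": -1.1,"ty": -12,"tz": 0.3,"turn": -1,"jaw": 0.2},
    {"tx": -1.3,"ty": -15.5,"tz": 0.6,"turn": -1,"jaw": 0.2},
    {"tx": -1.3,"ty": -17.1,"tz": 0.9,"turn": -1,"jaw": 0.2},
  ],
)

```text
time_s: 20.73
position: [0.4514, -0.1797, 0.1003]
tool_rot: [[-0.999, 0.049, -0.001], [0.049, 0.999, -0.003], [0.0, -0.003, -1.0]]
ft_force: [0.1, 0.5, -0.2]
grip_width: 0.0511
```

Run:
```python
from h import *
from rig import *
im,d=get_image("side");a=im[150:300,250:450,::-1]
cv2.imwrite("pics/s10.png",cv2.resize(a,None,fx=4,fy=4,interpolation=cv2.INTER_CUBIC))
P,uv=cloud("side",d)
s=P[(np.hypot(P[:,0]-.442,P[:,1]-.357)<.02)&(P[:,2]>.025)&(P[:,2]<.06)];print("ind",len(s),s.mean(0),np.percentile(s[:,2],[10,50,90]))
plan((.4515,-.1758,.04,87.4))
```

```text
<stdin>:6: RuntimeWarning: Mean of empty slice.
  ret = um.true_divide(
Traceback (most recent call last):
IndexError: index -1 is out of bounds for axis 0 with size 0
```

View pics/s10.png

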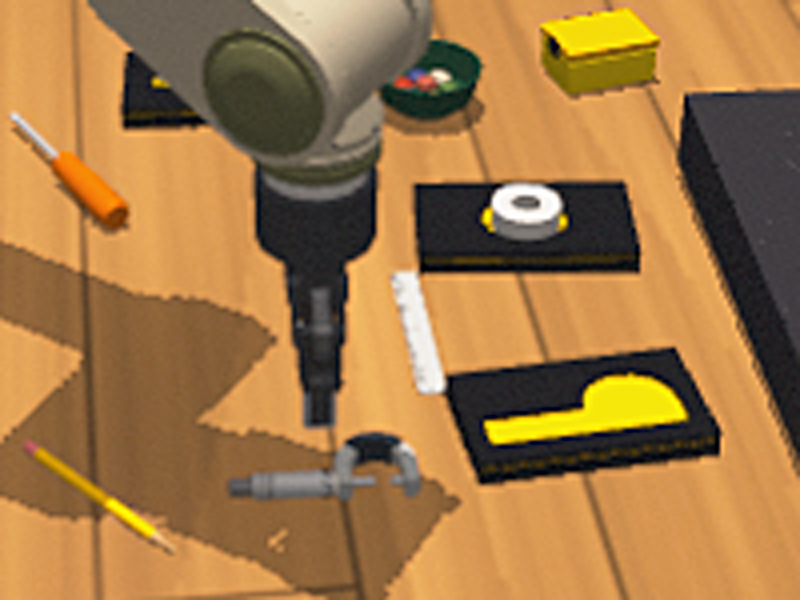

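The gripper is over the thimble (255–335,485) just left of the frame. I grip 3 mm further towards +x to clear the frame.

```bash
python3 -c "
from h import *
plan((.4487,-.1758,.038,87.4))"
```

```text
t 20.78 at [ 0.4512 -0.1806  0.0997] psi 87.15 w 0.0514 F [ 0.9 -2.7 -0.4] q [ -36.   25.   97.   -0.   58. -123.] tilt [-0.0012 -0.0028]
{'tx': np.float64(0.28), 'ty': np.float64(0.46), 'tz': np.float64(6.17), 'turn': np.float64(-0.3)}
```

>>> apply_moves(
  motion=[
    {"tx": 0.28,"ty": 0.46,"tz": 2,"turn": -0.3,"jaw": 0.1},
    {"tx": 0.28,"ty": 0.46,"tz": 4,"turn": -0.3,"jaw": 0.1},
    {"tx": 0.28,"ty": 0.46,"tz": 5.5,"turn": -0.3,"jaw": 0.1},
    {"tx": 0.28,"ty": 0.46,"tz": 6,"turn": -0.3,"jaw": 0.1},
    {"tx": 0.28,"ty": 0.46,"tz": 6,"turn": -0.3,"jaw": 0.1},
  ],
)

```text
time_s: 21.2
position: [0.4482, -0.1753, 0.0389]
tool_rot: [[-0.999, 0.044, -0.003], [0.044, 0.999, -0.001], [0.003, -0.001, -1.0]]
ft_force: [0.5, -0.4, -0.5]
grip_width: 0.0475
```

```bash
python3 -c "
from h import *
plan((.4487,-.1758,.0235,87.4))"
```

```text
t 21.2 at [ 0.4482 -0.1753  0.0389] psi 87.47 w 0.0475 F [ 0.5 -0.4 -0.5] q [ -35.   31.  101.   -0.   48. -123.] tilt [-0.0032 -0.0013]
{'tx': np.float64(-0.06), 'ty': np.float64(-0.05), 'tz': np.float64(1.54), 'turn': np.float64(0.1)}
```

>>> apply_moves(
  motion=[
    {"tx": -0.06,"ty": -0.05,"tz": 0.5,"turn": 0,"jaw": 0.1},
    {"tx": -0.06,"ty": -0.05,"tz": 1,"turn": 0,"jaw": 0.1},
    {"tx": -0.06,"ty": -0.05,"tz": 1.4,"turn": 0,"jaw": 0.1},
    {"tx": -0.06,"ty": -0.05,"tz": 1.5,"turn": 0,"jaw": 0.1},
    {"tx": -0.06,"ty": -0.05,"tz": 1.5,"turn": 0,"jaw": -0.2},
  ],
  squeeze=60,
)

```text
time_s: 21.62
position: [0.4487, -0.1758, 0.0238]
tool_rot: [[-0.999, 0.044, -0.003], [0.044, 0.999, -0.001], [0.003, -0.001, -1.0]]
ft_force: [0.7, -0.5, 0.8]
grip_width: 0.0365
```

>>> apply_moves(
  motion=[
    {"tx": 0,"ty": 0,"tz": 0,"turn": 0,"jaw": -0.4},
    {"tx": 0,"ty": 0,"tz": 0,"turn": 0,"jaw": -0.6},
    {"tx": 0,"ty": 0,"tz": 0,"turn": 0,"jaw": -0.9},
    {"tx": 0,"ty": 0,"tz": 0,"turn": 0,"jaw": -0.9},
    {"tx": 0,"ty": 0,"tz": 0,"turn": 0,"jaw": -0.9},
  ],
)

```text
time_s: 22.03
position: [0.4487, -0.1757, 0.0243]
tool_rot: [[-0.999, 0.044, -0.003], [0.044, 0.999, -0.002], [0.003, -0.002, -1.0]]
ft_force: [-0.2, 1.7, 4.8]
grip_width: 0.015
```

>>> apply_moves(
  motion=[
    {"tx": 0,"ty": 0,"tz": 0,"turn": 0,"jaw": -0.9},
    {"tx": 0,"ty": 0,"tz": -0.5,"turn": 0,"jaw": -0.9},
    {"tx": 0,"ty": 0,"tz": -2,"turn": 0,"jaw": -0.9},
    {"tx": 0,"ty": 0,"tz": -5,"turn": 0,"jaw": -0.9},
    {"tx": 0,"ty": 0,"tz": -8,"turn": 0,"jaw": -0.9},
  ],
)

```text
time_s: 22.45
position: [0.4483, -0.1752, 0.1048]
tool_rot: [[-0.999, 0.044, -0.005], [0.044, 0.999, 0.0], [0.005, -0.0, -1.0]]
ft_force: [0.3, -1.2, -3.0]
grip_width: 0.0153
```

```bash
python3 -c "
from h import *
plan((.634,-.1406,.1,94.7))"
```

```text
t 22.45 at [ 0.4483 -0.1752  0.1048] psi 87.47 w 0.0153 F [ 0.3 -1.2 -3. ] q [ -35.   25.   97.   -0.   58. -123.] tilt [-0.0052  0.0001]
{'tx': np.float64(-9.2), 'ty': np.float64(2.14), 'tz': np.float64(0.24), 'turn': np.float64(-3.6)}
{'tx': np.float64(-9.31), 'ty': np.float64(1.56), 'tz': np.float64(0.24), 'turn': np.float64(-3.6)}
```

>>> apply_moves(
  motion=[
    {"tx": -2,"ty": 0.5,"tz": 0,"turn": -1,"jaw": -0.9},
    {"tx": -4.5,"ty": 1,"tz": 0,"turn": -2,"jaw": -0.9},
    {"tx": -7,"ty": 1.6,"tz": 0,"turn": -3,"jaw": -0.9},
    {"tx": -9.2,"ty": 2.1,"tz": 0,"turn": -3.6,"jaw": -0.9},
    {"tx": -9.2,"ty": 2.1,"tz": 0,"turn": -3.6,"jaw": -0.9},
  ],
)

```text
time_s: 22.87
position: [0.5442, -0.1578, 0.1044]
tool_rot: [[-1.0, -0.021, -0.003], [-0.021, 1.0, -0.001], [0.003, -0.0, -1.0]]
ft_force: [-0.5, -0.0, -3.0]
grip_width: 0.0152
```

>>> apply_moves(
  motion=[
    {"tx": -2,"ty": 0.4,"tz": 0,"turn": -1,"jaw": -0.9},
    {"tx": -4.5,"ty": 0.8,"tz": 0,"turn": -2,"jaw": -0.9},
    {"tx": -7,"ty": 1.2,"tz": 0,"turn": -3,"jaw": -0.9},
    {"tx": -9.3,"ty": 1.56,"tz": 0,"turn": -3.6,"jaw": -0.9},
    {"tx": -9.3,"ty": 1.56,"tz": 0,"turn": -3.6,"jaw": -0.9},
  ],
)

```text
time_s: 23.28
position: [0.6393, -0.1395, 0.1036]
tool_rot: [[-0.996, -0.085, -0.001], [-0.085, 0.996, -0.001], [0.002, -0.0, -1.0]]
ft_force: [-1.6, 0.5, -2.9]
grip_width: 0.015
```

```bash
python3 -c "
from h import *
plan((.634,-.1406,.058,94.7))"
```

```text
t 23.28 at [ 0.6393 -0.1395  0.1036] psi 94.89 w 0.015 F [-1.6  0.5 -2.9] q [ -23.   39.   68.   -0.   73. -118.] tilt [-0.0015 -0.0006]
{'tx': np.float64(0.54), 'ty': np.float64(-0.06), 'tz': np.float64(4.56), 'turn': np.float64(0.2)}
```

>>> apply_moves(
  motion=[
    {"tx": 0.55,"ty": -0.06,"tz": 1.5,"turn": 0.2,"jaw": -0.9},
    {"tx": 0.55,"ty": -0.06,"tz": 3,"turn": 0.2,"jaw": -0.9},
    {"tx": 0.55,"ty": -0.06,"tz": 4.2,"turn": 0.2,"jaw": -0.9},
    {"tx": 0.55,"ty": -0.06,"tz": 4.6,"turn": 0.2,"jaw": -0.9},
    {"tx": 0.55,"ty": -0.06,"tz": 4.6,"turn": 0.2,"jaw": -0.9},
  ],
)

```text
time_s: 23.7
position: [0.6329, -0.1406, 0.0566]
tool_rot: [[-0.997, -0.081, -0.004], [-0.081, 0.997, 0.0], [0.004, 0.001, -1.0]]
ft_force: [-0.0, 0.2, -2.0]
grip_width: 0.0149
```

Run:
```python
from h import *
from rig import *
im,d=get_image("side");a=im[200:290,330:460,::-1]
cv2.imwrite("pics/s11.png",cv2.resize(a,None,fx=6,fy=6,interpolation=cv2.INTER_CUBIC))
plan((.6335,-.1406,.0385,94.7))
```

```text
t 23.75 at [ 0.6335 -0.1408  0.0576] psi 94.67 w 0.0152 F [-0.5  1.1 -2.1] q [ -23.   42.   72.   -0.   67. -118.] tilt [-0.0022 -0.0003]
{'tx': np.float64(-0.0), 'ty': np.float64(0.02), 'tz': np.float64(1.91), 'turn': np.float64(-0.0)}
```

View pics/s11.png

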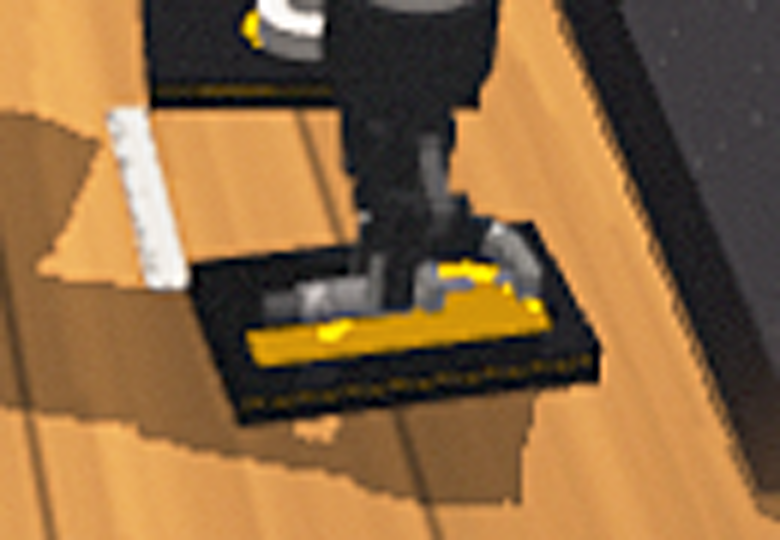

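Micrometer hovers over its cut-out: ratchet end 265 / frame end 543, against yellow 248–550, so both ends have margin. Lowering.

>>> apply_moves(
  motion=[
    {"tx": 0,"ty": 0,"tz": 0.5,"turn": 0,"jaw": -0.9},
    {"tx": 0,"ty": 0,"tz": 1,"turn": 0,"jaw": -0.9},
    {"tx": 0,"ty": 0,"tz": 1.4,"turn": 0,"jaw": -0.9},
    {"tx": 0,"ty": 0,"tz": 1.7,"turn": 0,"jaw": -0.9},
    {"tx": 0,"ty": 0,"tz": 1.8,"turn": 0,"jaw": -0.9},
  ],
)

```text
time_s: 24.17
position: [0.6333, -0.1407, 0.039]
tool_rot: [[-0.997, -0.082, -0.003], [-0.082, 0.997, -0.0], [0.003, 0.0, -1.0]]
ft_force: [-1.0, -0.2, -2.5]
grip_width: 0.015
```

>>> apply_moves(
  motion=[
    {"tx": 0,"ty": 0,"tz": 0.04,"turn": 0,"jaw": -0.9},
    {"tx": 0,"ty": 0,"tz": 0.08,"turn": 0,"jaw": -0.9},
    {"tx": 0,"ty": 0,"tz": 0.1,"turn": 0,"jaw": -0.9},
  ],
)

```text
time_s: 24.42
position: [0.6333, -0.1407, 0.0384]
tool_rot: [[-0.997, -0.082, -0.003], [-0.082, 0.997, -0.0], [0.003, 0.0, -1.0]]
ft_force: [-2.4, -0.2, 2.3]
grip_width: 0.0152
```

Contact at the expected height. Releasing and withdrawing.

>>> apply_moves(
  motion=[
    {"tx": 0,"ty": 0,"tz": 0,"turn": 0,"jaw": -0.4},
    {"tx": 0,"ty": 0,"tz": 0,"turn": 0,"jaw": -0.2},
    {"tx": 0,"ty": 0,"tz": 0,"turn": 0,"jaw": 0},
    {"tx": 0,"ty": 0,"tz": 0,"turn": 0,"jaw": 0},
    {"tx": 0,"ty": 0,"tz": -0.5,"turn": 0,"jaw": 0},
  ],
)

```text
time_s: 24.83
position: [0.6329, -0.1406, 0.0428]
tool_rot: [[-0.997, -0.082, -0.004], [-0.082, 0.997, 0.0], [0.004, 0.001, -1.0]]
ft_force: [0.9, 0.7, 0.6]
grip_width: 0.0427
```

>>> apply_moves(
  motion=[
    {"tx": 0,"ty": 0,"tz": -2,"turn": 0,"jaw": 0},
    {"tx": 0,"ty": 0,"tz": -5,"turn": 0,"jaw": 0},
    {"tx": 0,"ty": 0,"tz": -9,"turn": 0,"jaw": 0},
    {"tx": 0,"ty": 0,"tz": -13,"turn": 0,"jaw": 0},
    {"tx": 0,"ty": 0,"tz": -15,"turn": 0,"jaw": 0},
  ],
)

```text
time_s: 25.25
position: [0.6345, -0.141, 0.1987]
tool_rot: [[-0.997, -0.082, 0.003], [-0.082, 0.997, -0.002], [-0.003, -0.003, -1.0]]
ft_force: [0.2, 0.7, 1.6]
grip_width: 0.0426
```

>>> apply_moves(
  motion=[
    {"tx": 4,"ty": 0,"tz": -1,"turn": 0,"jaw": 0},
    {"tx": 8,"ty": 0,"tz": -2,"turn": 0,"jaw": 0},
    {"tx": 12,"ty": 0,"tz": -3,"turn": 0,"jaw": 0},
    {"tx": 16,"ty": 0,"tz": -4,"turn": 0,"jaw": 0},
    {"tx": 18,"ty": 0,"tz": -4,"turn": 0,"jaw": 0},
  ],
)

```text
time_s: 25.67
position: [0.4521, -0.1554, 0.2404]
tool_rot: [[-0.997, -0.081, 0.005], [-0.081, 0.997, -0.004], [-0.004, -0.005, -1.0]]
ft_force: [0.7, -1.6, 0.5]
grip_width: 0.0425
```

Run:
```python
from h import *
from rig import *
im,d=get_image("side");a=im[130:350,250:470,::-1]
it,dt=get_image("top");b=it[110:290,110:450,::-1]
A=cv2.resize(a,(600,600),interpolation=cv2.INTER_CUBIC);
B=cv2.resize(it[135:195,295:350,::-1],(200,218),interpolation=cv2.INTER_CUBIC);C=cv2.resize(it[190:265,110:170,::-1],(200,250),interpolation=cv2.INTER_CUBIC)
col=np.zeros((600,200,3),np.uint8);col[:218]=B;col[220:470]=C
cv2.imwrite("pics/fin.png",np.hstack([A,col]))
for n,D in(("side",d),("top",dt)):
    P,uv=cloud(n,D)
    for nm,x,y,r,z0 in(("ring",.6455,.1125,.026,.027),("vblk",.421,-.3687,.03,.04),("ind",.442,.357,.022,.025),("mic thimble",.617,-.142,.012,.02),("mic frame",.69,-.115,.03,.022),("bowl",.6,.325,.06,.012)):
        s=P[(np.hypot(P[:,0]-x,P[:,1]-y)<r)&(P[:,2]>z0)&(P[:,2]<.08)]
        if len(s): print(n,nm,len(s),s.mean(0).round(4),np.percentile(s[:,2],[10,50,90]).round(4))
print(telemetry.observe()["position"],telemetry.observe()["time_s"])
```

```text
side ring 115 [0.6458 0.1108 0.0323] [0.029  0.0326 0.0348]
side vblk 310 [ 0.4218 -0.3693  0.0471] [0.0415 0.0474 0.0521]
side ind 63 [0.4417 0.3555 0.0342] [0.0312 0.034  0.0368]
side mic thimble 41 [ 0.6171 -0.1458  0.0282] [0.0233 0.0293 0.032 ]
side mic frame 104 [ 0.6865 -0.1151  0.028 ] [0.0229 0.0282 0.0319]
side bowl 425 [0.6001 0.3287 0.0272] [0.0162 0.0269 0.0387]
top ring 193 [0.6459 0.1122 0.033 ] [0.0288 0.0326 0.038 ]
top vblk 279 [ 0.4207 -0.3705  0.0472] [0.0417 0.047  0.0525]
top ind 123 [0.448  0.3626 0.0338] [0.0292 0.0339 0.0386]
top mic frame 73 [ 0.6946 -0.1146  0.028 ] [0.0231 0.0271 0.0335]
top bowl 675 [0.6074 0.3303 0.0257] [0.0149 0.024  0.039 ]
[ 0.4526965  -0.15547784  0.23964706] 25.7667
```

View pics/fin.png

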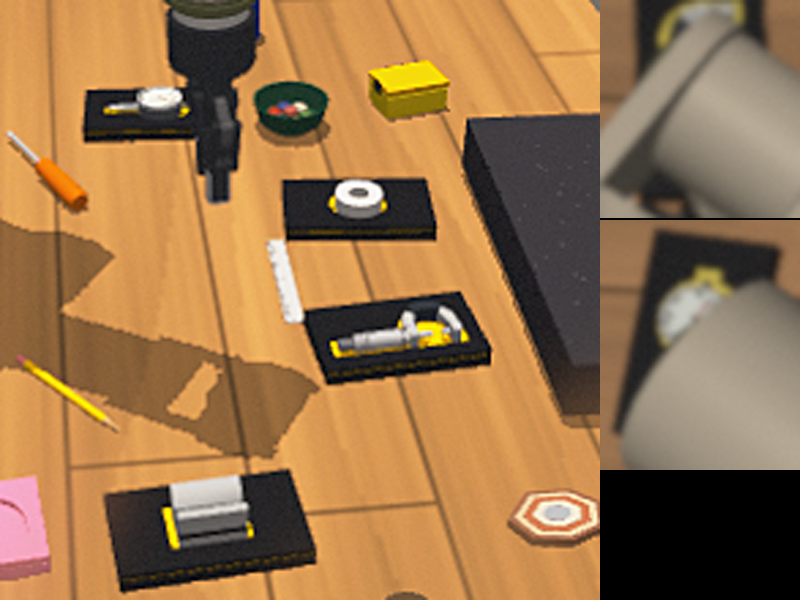

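```bash
python3 -c "
from rig import close_job
print(close_job())"
```

```text
the job is handed in; nothing more can be done
None
```

I put all four tools back in their trays, in the order listed (V-block, ring gauge, dial indicator, micrometer), and handed the job in at about 26 s of the 112 s allowed. Each was lowered until the wrist force showed contact at the expected height, and only then released.

- **Heights:** the last depth readings put the tops of all four at their seated heights, within about 2 mm: V-block 50 mm, ring 34 mm, indicator 36 mm, micrometer 32 mm at both thimble and frame.
- **Side view:** all four tools lie level inside their cut-outs, with the dial and the V groove up. The bowl of stones reads within about 1 mm of where it started.
- **Weakest check:** at the end the arm hid most of the micrometer and the indicator from the top camera. The indicator stem lying in its slot was therefore confirmed only from the side. The top view's indicator and bowl positions were a few millimetres off the side view's; for the indicator I put this down to the arm covering part of it.
- **Disagreement:** while the indicator was held over its tray, its case looked about 3–5 mm off the jaw centre but its tip looked on target. I shifted it by 2.5 mm as a compromise, well inside the 6 mm play.

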